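# Press a flanged bush home with the fold-away crank of a screw press

### The job

The steel bush in the brass lock body on the small screw press still stands proud. Swing the press's folded crank grip up to its working position, turn the crank clockwise until the bush's flange is fully home and bears firmly on the brass, feeling the load so that the lock is not overloaded, then turn back until the press's foot is clear of the bush and let go. Leave the lock body in its nest and everything round it where it is.

Things in the scene. Friction and masses are not known exactly. Their poses are not given: they have to be found in the camera images.
- crank_hub (a point): Point on the vertical screw axis of the dark grey screw press, at the height of the grip's hinge pin (about 216 mm above the bench). It turns and sinks with the crank: x points from the axis along the crank arm to the hinge pin, z up.
- grip_pin (a point): Centre of the hinge pin at the outer end of the crank arm, 60 mm from the screw axis; axes as crank_hub. The grip folds about this pin: its axis is the y axis, level and square to the arm. The top of the steel arm lies 19 mm below the pin; the two hinge cheeks beside the pin reach 8 mm above it and 12 mm to either side.
- sleeve_mid (a point): Middle of the black round grip (20 mm diameter, 64 mm long, from 13 to 77 mm from the pin), 45 mm from the hinge pin. The black sleeve turns freely on its spindle, so it can be carried round without turning the wrist. Folded, the grip lies level over the arm, pointing from the pin back over the screw axis and 18 mm beyond; unfolded it stands upright on the end of the arm.
- grip (a joint): Fold angle of the grip (rad): 0 folded flat over the arm, 1.571 upright in its working position, against a stop. A spring detent holds it at both ends: swinging it takes up to 4 N at 55 mm from the pin, below about 0.8 rad it springs back flat, beyond that it springs upright by itself.
- press: The fixed screw press: cast C-frame, base 140 x 112 mm, head top 154 mm high, column at the back (+x of the press). Origin on the screw axis at bench level, z up. Stopping eases the push felt at the grip: held still after a brisk quarter radian it reads some 5 to 6 N less than while turning (about 2, 4, 7 to 10 and 14 N), after slow or tiny moves only a little less.
- ram: The press's screw with the foot (22 mm orange hard pad in a steel cup) below and the crank on top. Origin on the axis where the foot's face is when its stem is screwed half in; the stem is adjustable, so the real face lies up to 2 mm higher or lower. The pad yields about 1 mm per 100 N. Clockwise turning (from above) drives it down 2.5 mm per radian, 15.7 mm per turn.
- lock_body: Brass lock body, 34 x 46 x 30 mm, loose in a shallow nest on the press bed under the foot. Origin at the centre of its underside, z up; its top face is at z = 30 mm.
- bush_top (a point): Centre of the top of the steel bush's flange (24 mm diameter, 3 mm thick), on the screw axis. At the start it lies 38 to 41 mm above the lock body's underside; fully home it lies 33 mm above it, the flange flat on the brass.
- screwdriver: Small screwdriver with yellow handle, 147 mm long, lying on the bench; bystander.
- brass_block: Small drilled brass block, 24 x 32 x 21 mm; bystander.
- crank (a joint): Crank angle (rad), growing clockwise from above. Push along the circle at the grip while turning: about 8 N with the foot free, 9 to 10 N while the bush slides in, then climbing steeply (about 8 N per radian) once the flange is home: firm at 13 to 16 N, the lock is overloaded at 20 N. The screw stays where it is when let go; turning back takes less than turning down.

How it is judged:
By the outcome, as a careful person would: the job done as asked, in the order asked, and still so for the second after the job is handed in, with the robot touching nothing.
It also fails if it takes over 64 s, if anything falls off the work surface, if the arm or the gripper's body presses on something with over 40 N, if the wrist force passes 120 N, or if a joint passes its speed limit or range.

### The arm

A 7-joint arm with a two-finger parallel gripper is mounted at the origin on a cart in front of the work surface, level with it; the furniture and walls round the work are solid. World frame = base frame: x ahead of the robot, y to its left, z up, the work surface at z = 0. Lengths are in m, angles in rad, forces in N, time in s.
With the tool pointing down it reaches from about 0.425 to 0.925 m from the base axis. Payload 6.8 kg.
Tool frame: the origin (TCP) lies midway between the tips of the shut fingers; the grasp point (between the pads) lies 19 mm behind it; z points along the fingers, y is the direction in which the jaws open and shut (so a half turn about z gives the same grasp; the last joint's range is limited). The gripper opens to 85 mm and grips with 20 to 120 N. Pads are 22 mm wide; open, the fingers measure 114 mm over their backs; the gripper's body (76 mm by 85 mm) begins 54 mm behind the grasp point. The pads swing forward as they close: fully open they stand 13 mm farther back than shut.
Start: joints at [-1.223, 0.477, 0.022, 1.555, -0.011, 1.109, -0.083], TCP at [0.297, 0.606, 0.201] pointing down, gripper open.
Joint ranges: [-2.96, 2.96], [-0.34, 2.1], [-1.41, 1.46], [0.24, 2.44], [-1.37, 4.51], [0.17, 1.92], [-2.96, 2.96]. Speed limits (rad/s): [2.39, 2.39, 3.14, 3.14, 3.14, 3.14, 3.14].

### API

Orientations are given as a rotation vector (axis times angle).
In Python, from plant import bot gives the robot as it stands.
- The arm moves only by the tool step_arm, never from a script. Its argument "series" is a list of rows, each an object of numbers: "dx", "dy", "dz": the shift along the tool's x, y, z in m; "ax", "ay", "az": the turn, a rotation vector about the tool's x, y, z in rad; "hand": the closure, from -1 (fully open) to 1 (shut), so that 0 is half open. In form: [{"dx": .., "dy": .., "dz": .., "ax": .., "ay": .., "az": .., "hand": ..}, ...]. A call has 1 to 12 rows; each row shifts and turns the commanded pose from where the row before left it, along the tool's axes as they then stand; what a row does not reach is not made up. A row lasts 1/12 s, in which the tool goes at most 41.7 mm and 7.16 degrees, less where a joint would pass 70% of its speed; a pose out of reach is approached as far as the arm can. A call is refused whole if a number of a shift passes 0.0417 or a number of a turn 0.125, either way. A call with a gripper value outside its range is refused whole. The fingers move at their own pace and stop on an object; "squeeze" is the grip in N (left out, the last holds). Time passes only in rows, so rows that do not move let the fingers close. It gives the time, the measured TCP pose, the force and the opening at its end, in the units of the state.
- bot.read_state(): the state, without advancing time (a new reading comes with each control period).
- bot.get_image(name): name is "scene" or "top" or "wrist"; returns (picture, depth): 384x512x3 uint8, red, green, blue; 384x512 float32, m along the optical axis (not along the pixel's ray), 0 where there is no reading.
- bot.calibration(name): a dict with "camera_matrix" (3x3 intrinsics, pixels), "world_from_camera" (4x4, takes a point from camera to world coordinates). Camera axes: x right, y down, z forward; pixel columns grow to the right and rows downward; lengths in m; the calibration is good to about 2 mm. A picture is of the moment at which its call begins: read the wrist's pose just before it. calibration takes no time and is no camera call; for the wrist camera it gives the pose at the moment of the call.
- bot.finish_job(): hands the job in, once; it reports no verdict.
The state is a dict: "time_s": time; "q": joint angles; "qvel": joint speeds; "effort": joint torques, N m; "position": TCP position; "tool_rot": TCP orientation; "contact_force": force on the tool from outside, world axes, zero at the start; "torque": the same for the moment, N m; "opening": opening from 0.0 (shut) to 1.0 (fully open).
Only numpy, scipy, OpenCV 4.12 (cv2) and the standard library are available. Lean on these libraries where they do the work, as an engineer would, in place of code of your own. Each camera call takes 0.05 s, during which the arm holds its last target.

## Working session

There is one attempt and no reset: what is moved stays moved. The work goes in short steps, Python scripts to look and compute and a tool call to move; the robot and the scene stay as the last step left them, time stands still between calls to the robot, and variables do not carry over. Pictures are saved under pics/ and viewed, and the job is handed in when it is done.

Besides the shell and the picture viewer there is one more tool, called after "Request:" as name([rows], argument=value, ...), one row to a line, values as JSON. step_arm: Moves the arm, as the interface text tells. Its arguments: {"type":"object","properties":{"series":{"type":"array","items":{"type":"object","properties":{"dx":{"type":"number"},"dy":{"type":"number"},"dz":{"type":"number"},"ax":{"type":"number"},"ay":{"type":"number"},"az":{"type":"number"},"hand":{"type":"number"}}}},"squeeze":{"type":"number"}},"required":["series"]}

```bash
mkdir -p pics; ls; python3 - <<'E'
from plant import bot
import cv2,numpy as np
print(bot.read_state())
for n in ["scene","top"]:
    im,d=bot.get_image(n); cv2.imwrite(f"pics/{n}0.png",im[:,:,::-1]); np.savez(f"pics/{n}0.npz",im=im,d=d)
    c=bot.calibration(n); print(n,c)
E
```

```text
pics
{'time_s': 0.0, 'q': array([-1.22311523,  0.4777381 ,  0.0223464 ,  1.55646568, -0.01150405,
        1.10930131, -0.08310026]), 'qvel': array([ 6.22067951e-04, -5.10894527e-04,  1.04678829e-05,  1.64374970e-03,
        6.00925948e-04, -1.08677090e-03,  8.02258877e-04]), 'effort': array([ 8.69385949e-04, -5.96459770e+01,  1.60821039e+00, -2.81194675e+01,
        1.24683927e-02,  9.39139776e-03, -9.91118782e-06]), 'position': array([0.296844  , 0.60549982, 0.20016146]), 'tool_rot': array([-7.09675394e-01, -3.06010286e+00,  2.76890491e-03]), 'contact_force': array([-0.51319383, -0.04810558, -0.44267861]), 'torque': array([-0.02088247, -0.05222588,  0.03769088]), 'opening': 1.0008910989320001}
scene {'camera_matrix': array([[498.67127203,   0.        , 251.62461092],
       [  0.        , 498.67127203, 190.91971207],
       [  0.        ,   0.        ,   1.        ]]), 'world_from_camera': array([[ 0.42214555, -0.3909997 ,  0.81787063, -0.18529249],
       [-0.90647901, -0.17268299,  0.38532633, -0.54974549],
       [-0.00943013, -0.90404636, -0.42733038,  0.50274017],
       [ 0.        ,  0.        ,  0.        ,  1.        ]])}
top {'camera_matrix': array([[465.10458104,   0.        , 253.80689453],
       [  0.        , 465.10458104, 177.87162471],
       [  0.        ,   0.        ,   1.        ]]), 'world_from_camera': array([[-0.1554311 , -0.96506761,  0.2109163 ,  0.30087456],
       [-0.98783726,  0.15278093, -0.02890576, -0.17155429],
       [-0.00432798, -0.21284384, -0.97707664,  1.02127784],
       [ 0.        ,  0.        ,  0.        ,  1.        ]])}
```

View pics/scene0.png

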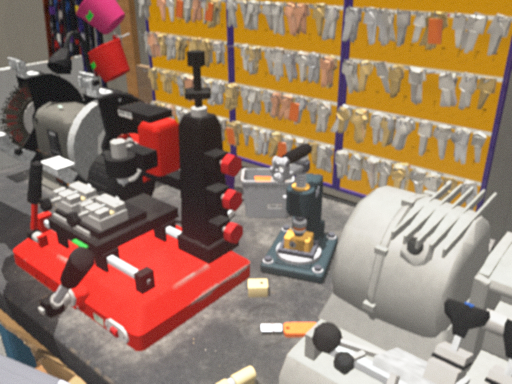

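View pics/top0.png

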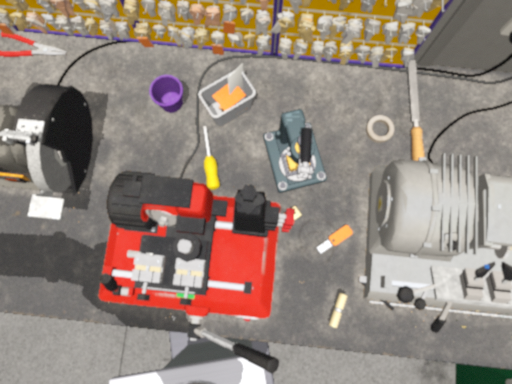

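```bash
python3 - <<'E'
import cv2,numpy as np
for n,(a,b,c,dd) in {"scene":(120,300,230,370),"top":(90,210,230,380)}.items():
    im=cv2.imread(f"pics/{n}0.png")[a:b,c:dd]
    cv2.imwrite(f"pics/{n}0z.png",cv2.resize(im,None,fx=4 if n=="top" else 3.3,fy=4 if n=="top" else 3.3,interpolation=cv2.INTER_CUBIC))
import numpy as np
from plant import bot
for n,pts in {"top":[(306,134),(306,150),(307,170),(282,185),(325,180),(290,112),(290,120),(302,158)],"scene":[(295,155),(280,163),(301,150),(300,195),(255,285)]}.items():
    z=np.load(f"pics/{n}0.npz");c=bot.calibration(n);K=c["camera_matrix"];T=c["world_from_camera"]
    for u,v in pts:
        d=z["d"][v,u];p=T[:3,:3]@(np.linalg.inv(K)@[u,v,1]*d)+T[:3,3];print(n,u,v,p.round(3))
E
```

```text
top 306 134 [ 0.537 -0.3    0.227]
top 306 150 [ 0.508 -0.294  0.226]
top 307 170 [ 0.472 -0.29   0.225]
top 282 185 [ 0.489 -0.259  0.032]
top 325 180 [ 0.489 -0.357  0.011]
top 290 112 [ 0.611 -0.289  0.147]
top 290 120 [ 0.595 -0.286  0.146]
top 302 158 [ 0.495 -0.285  0.225]
scene 295 155 [ 0.499 -0.303  0.221]
scene 280 163 [ 0.471 -0.289  0.216]
scene 301 150 [ 0.519 -0.305  0.223]
scene 300 195 [ 0.511 -0.309  0.148]
scene 255 285 [ 0.416 -0.271  0.021]
```

View pics/scene0z.png

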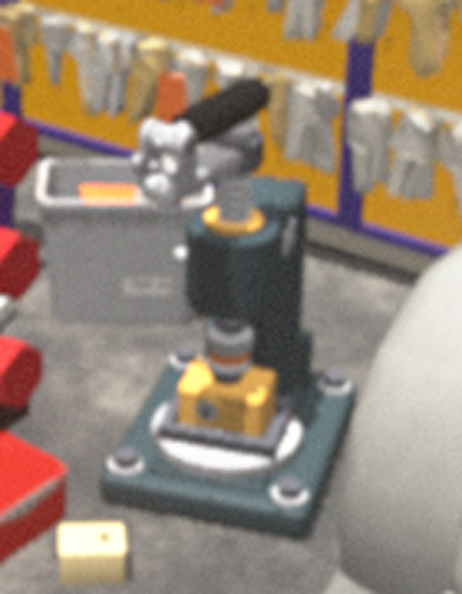

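View pics/top0z.png

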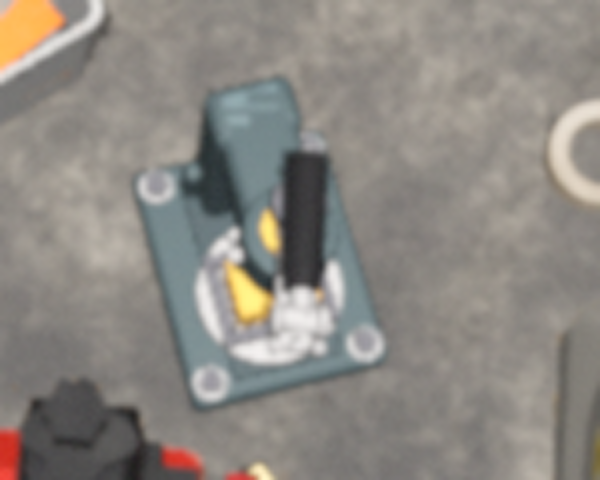

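```bash
cat > h.py <<'E'
import numpy as np,cv2
from plant import bot
from scipy.spatial.transform import Rotation as R
def cloud(d,c):
    K=c["camera_matrix"];T=c["world_from_camera"]
    v,u=np.mgrid[:d.shape[0],:d.shape[1]]
    P=np.stack([(u-K[0,2])/K[0,0]*d,(v-K[1,2])/K[1,1]*d,d],-1)
    return P@T[:3,:3].T+T[:3,3]
def plane(u,v,z,c):
    K=c["camera_matrix"];T=c["world_from_camera"]
    r=T[:3,:3]@np.linalg.inv(K)@[u,v,1];return T[:3,3]+r*(z-T[2,3])/r[2]
E
python3 - <<'E'
from h import *
for n in ["top","scene"]:
    z=np.load(f"pics/{n}0.npz");c=bot.calibration(n);P=cloud(z["d"],c);im=z["im"].astype(int)
    ok=z["d"]>0
    m=ok&(im.max(-1)<70)&(P[...,2]>.19)&(P[...,2]<.25)&(abs(P[...,0]-.5)<.1)&(abs(P[...,1]+.295)<.06)
    k,l,s,cc=cv2.connectedComponentsWithStats(m.astype(np.uint8));i=1+s[1:,4].argmax();m=l==i
    v,u=np.nonzero(m);Q=P[m];mu=Q.mean(0);w=np.linalg.svd(Q-mu,full_matrices=False)[2][0]
    print(n,m.sum(),mu.round(4),w.round(3),((Q-mu)@w).min(),((Q-mu)@w).max(), Q[:,2].max())
    # silhouette via minAreaRect -> plane .216
    r=cv2.minAreaRect(np.stack([u,v],1).astype(np.float32));print(r)
    b=cv2.boxPoints(r)
    print([plane(*p,.216,c)[:2].round(4) for p in b], plane(*r[0],.216,c).round(4))
    # heights in surroundings
z=np.load("pics/top0.npz");c=bot.calibration("top");P=cloud(z["d"],c)
for n in ["top","scene"]:
  z=np.load(f"pics/{n}0.npz");P=cloud(z["d"],bot.calibration(n)).reshape(-1,3);P=P[z["d"].ravel()>0]
  print(n)
  for x in np.arange(.15,.85,.07):
    print(round(x,2),[ (round(float(np.percentile(P[k,2],98)),2) if (k:=((abs(P[:,0]-x)<.035)&(abs(P[:,1]-y)<.035))).sum()>5 else None) for y in np.arange(.4,-.6,-.07)])
E
```

```text
top 303 [ 0.52   -0.2956  0.2244] [-0.98   0.199  0.01 ] -0.02937489460100536 0.03047935909579177 0.23376895937953335
((306.0, 144.0), (10.0, 32.0), 0.0)
[array([ 0.4938, -0.2837]), array([ 0.5528, -0.2943]), array([ 0.5499, -0.3122]), array([ 0.491 , -0.3013])] [ 0.5216 -0.2979  0.216 ]
scene 222 [ 0.5127 -0.3034  0.22  ] [-0.971  0.237 -0.001] -0.033508976847677105 0.026785894457650415 0.22617969415579664
((299.0435791015625, 152.93807983398438), (10.362467765808105, 24.924104690551758), 61.69924545288086)
[array([ 0.5089, -0.2831]), array([ 0.5752, -0.2968]), array([ 0.5374, -0.3183]), array([ 0.4761, -0.304 ])] [ 0.5231 -0.3006  0.216 ]
top
0.15 [-0.87, -0.87, -0.87, 0.0, 0.0, 0.0, 0.01, 0.16, 0.21, 0.0, 0.0, 0.01, 0.0, 0.09, 0.06]
0.22 [-0.87, -0.87, None, None, 0.0, 0.0, 0.07, 0.15, 0.16, 0.01, 0.03, 0.07, 0.14, 0.14, 0.19]
0.29 [0.0, 0.0, 0.0, 0.01, 0.09, 0.17, 0.17, 0.17, 0.1, 0.05, 0.01, 0.08, 0.2, 0.24, 0.23]
0.36 [0.01, 0.01, 0.01, 0.01, 0.2, 0.2, 0.23, 0.25, 0.22, 0.25, 0.01, 0.01, 0.23, 0.24, 0.24]
0.43 [0.0, 0.01, 0.01, 0.01, 0.07, 0.17, 0.28, 0.28, 0.39, 0.33, 0.02, 0.
[... 732 characters left out ...]
7, 0.16, 0.1, 0.05, 0.0, 0.07, 0.2, 0.23, 0.23]
0.36 [None, -0.21, 0.0, 0.0, 0.2, 0.2, 0.23, 0.25, 0.25, 0.25, 0.01, 0.01, 0.23, 0.24, 0.23]
0.43 [None, 0.0, 0.0, 0.0, None, 0.17, 0.28, 0.28, 0.38, 0.29, 0.2, 0.0, 0.23, 0.23, 0.23]
0.5 [0.0, 0.0, 0.13, 0.16, None, 0.18, 0.28, 0.28, 0.0, 0.03, 0.22, 0.03, None, None, None]
0.57 [0.01, 0.17, 0.32, 0.28, 0.28, None, 0.03, None, 0.0, 0.03, 0.22, 0.03, None, None, None]
0.64 [0.18, 0.18, 0.36, 0.25, 0.24, 0.0, 0.0, 0.02, 0.09, 0.09, 0.15, 0.03, None, None, None]
0.71 [0.25, 0.34, 0.36, 0.24, 0.22, 0.0, None, 0.09, 0.1, 0.09, 0.21, 0.41, 0.41, 0.43, 0.43]
0.78 [0.23, None, None, None, None, None, 0.0, 0.42, 0.42, 0.42, 0.42, 0.42, 0.43, 0.43, 0.3]
```

```bash
python3 - <<'E'
from h import *
for n in ["top","scene"]:
    z=np.load(f"pics/{n}0.npz");c=bot.calibration(n);P=cloud(z["d"],c)
    Q=P[z["d"]>0]
    for zl in (.2,.25,.3,.34):
        k=(Q[:,2]>zl)&(abs(Q[:,0]-.44)<.12)&(abs(Q[:,1]+.14)<.1)
        if k.any(): print(n,zl,k.sum(),np.percentile(Q[k],[1,99],axis=0).round(3).tolist())
    im=z["im"].astype(int)
    # orange ring at head top
    g=(im[...,0]>150)&(im[...,1]>90)&(im[...,2]<90)&(P[...,2]>.13)&(P[...,2]<.18)&(abs(P[...,0]-.53)<.05)&(abs(P[...,1]+.3)<.05)
    v,u=np.nonzero(g);print("ring",len(u),u.min(),u.max(),v.min(),v.max(),P[g].mean(0), P[g].min(0),P[g].max(0))
    # yellow top of lock etc
    v,u=np.nonzero((im[...,0]>170)&(im[...,1]>120)&(im[...,2]<110)&(abs(P[...,0]-.51)<.06)&(abs(P[...,1]+.29)<.06)&(P[...,2]<.09)&(P[...,2]>.03))
    if len(u): print("lock",len(u),P[v,u].min(0).round(3),P[v,u].max(0).round(3))
    # grip tip/hub metallic points z>.19
    k=(P[...,2]>.185)&(abs(P[...,0]-.51)<.08)&(abs(P[...,1]+.295)<.06)&(im.max(-1)>=70)
    print(np.percentile(P[k],[2,50,98],axis=0).round(3).tolist())
E
```

```text
top 0.2 4380 [[0.354, -0.235, 0.205], [0.483, -0.042, 0.386]]
top 0.25 2663 [[0.367, -0.204, 0.251], [0.484, -0.042, 0.386]]
top 0.3 537 [[0.4, -0.2, 0.325], [0.432, -0.159, 0.387]]
top 0.34 228 [[0.409, -0.19, 0.367], [0.431, -0.168, 0.387]]Traceback (most recent call last):
  File "<stdin>", line 11, in <module>
    return umr_minimum(a, axis, None, out, keepdims, initial, where)
ValueError: zero-size array to reduction operation minimum which has no identity
```

```bash
python3 - <<'E'
from h import *
s=bot.read_state();print(R.from_rotvec(s["tool_rot"]).as_matrix().round(3))
for n in ["top","scene"]:
    z=np.load(f"pics/{n}0.npz");c=bot.calibration(n);P=cloud(z["d"],c);im=z["im"].astype(int)
    k=(P[...,2]>.185)&(P[...,2]<.24)&(abs(P[...,0]-.51)<.08)&(abs(P[...,1]+.295)<.06)&(im.max(-1)>=70)&(z["d"]>0)
    print(k.sum(),np.percentile(P[k],[2,50,98],axis=0).round(3).tolist())
    # head-top points
    k=(P[...,2]>.14)&(P[...,2]<.16)&(abs(P[...,0]-.56)<.1)&(abs(P[...,1]+.295)<.08)
    print("head",np.percentile(P[k],[2,98],axis=0).round(3).tolist())
# bolts in top, at z~.02
z=np.load("pics/top0.npz");c=bot.calibration("top")
for u,v in [(155,185),(210,383),(363,342)]: print(plane(230+u/4,90+v/4,.02,c).round(4))
# ring in top: orange visible at (268,230)
print(plane(230+268/4,90+230/4,.154,c))
c=bot.calibration("scene"); print("ring scene",plane(230+233/3.3,120+218/3.3,.157,c))
E
```

```text
[[-0.898  0.44  -0.001]
 [ 0.44   0.898 -0.002]
 [-0.    -0.002 -1.   ]]
344 [[0.464, -0.309, 0.191], [0.482, -0.287, 0.218], [0.551, -0.274, 0.225]]
head [[0.519, -0.319, 0.141], [0.614, -0.272, 0.155]]
783 [[0.462, -0.313, 0.187], [0.478, -0.297, 0.202], [0.545, -0.275, 0.226]]
head [[0.51, -0.324, 0.141], [0.608, -0.281, 0.158]]
[ 0.6063 -0.2492  0.02  ]
[ 0.4897 -0.2606  0.02  ]
[ 0.4992 -0.3478  0.02  ]
[ 0.53444086 -0.28912028  0.154     ]
ring scene [ 0.52617678 -0.30413537  0.157     ]
```

Request:
step_arm([
  {"dz": -0.04, "hand": -1},
  {"dz": -0.04},
  {"dz": -0.04},
  {"dz": -0.04},
  {"dz": -0.04},
  {"dz": -0.04, "dx": -0.02, "dy": -0.012},
  {"dx": -0.03, "dy": -0.018},
  {"dx": -0.03, "dy": -0.018},
  {"dx": -0.03, "dy": -0.018},
  {"dx": -0.03, "dy": -0.018},
  {"dx": -0.03, "dy": -0.018},
  {"dx": -0.03, "dy": -0.018},
])

```text
schema error: expected keys dx, dy, dz, ax, ay, az, hand
```

```bash
python3 - <<'E'
from h import *
s=bot.read_state();print(s["q"].round(3),s["position"],s["contact_force"].round(2),s["time_s"])
E
```

```text
[-1.223  0.478  0.022  1.556 -0.012  1.109 -0.083] [0.29689063 0.60556179 0.20021833] [-0.52 -0.74 -0.47] 0.1
```

Request:
step_arm([
  {"dx": 0, "dy": 0, "dz": -0.04, "ax": 0, "ay": 0, "az": 0, "hand": -1},
  {"dx": 0, "dy": 0, "dz": -0.04, "ax": 0, "ay": 0, "az": 0, "hand": -1},
  {"dx": 0, "dy": 0, "dz": -0.04, "ax": 0, "ay": 0, "az": 0, "hand": -1},
  {"dx": 0, "dy": 0, "dz": -0.04, "ax": 0, "ay": 0, "az": 0, "hand": -1},
  {"dx": 0, "dy": 0, "dz": -0.04, "ax": 0, "ay": 0, "az": 0, "hand": -1},
  {"dx": -0.02, "dy": -0.012, "dz": -0.04, "ax": 0, "ay": 0, "az": 0, "hand": -1},
  {"dx": -0.03, "dy": -0.018, "dz": 0, "ax": 0, "ay": 0, "az": 0, "hand": -1},
  {"dx": -0.03, "dy": -0.018, "dz": 0, "ax": 0, "ay": 0, "az": 0, "hand": -1},
  {"dx": -0.03, "dy": -0.018, "dz": 0, "ax": 0, "ay": 0, "az": 0, "hand": -1},
  {"dx": -0.03, "dy": -0.018, "dz": 0, "ax": 0, "ay": 0, "az": 0, "hand": -1},
  {"dx": -0.03, "dy": -0.018, "dz": 0, "ax": 0, "ay": 0, "az": 0, "hand": -1},
  {"dx": -0.03, "dy": -0.018, "dz": 0, "ax": 0, "ay": 0, "az": 0, "hand": -1},
])

```text
time_s: 1.1
position: [0.4231, 0.4105, 0.4367]
tool_rot: [-0.71, -3.06, 0.001]
contact_force: [0.6, -0.6, 0.8]
opening: 0.998
```

```bash
python3 - <<'E'
from h import *
s=bot.read_state();print(s["q"].round(3),s["position"],s["contact_force"].round(2),s["time_s"])
E
```

```text
[-0.98   0.21   0.131  1.413 -0.027  1.521  0.264] [0.42314133 0.41051251 0.43671707] [ 0.64 -0.62  0.8 ] 1.1
```

Request:
step_arm([
  {"dx": -0.016, "dy": -0.027, "dz": 0, "ax": 0, "ay": 0, "az": -0.12, "hand": -1},
  {"dx": -0.016, "dy": -0.027, "dz": 0, "ax": 0, "ay": 0, "az": -0.119, "hand": -1},
  {"dx": -0.016, "dy": -0.03, "dz": 0, "ax": 0, "ay": 0, "az": 0, "hand": -1},
  {"dx": -0.016, "dy": -0.03, "dz": 0, "ax": 0, "ay": 0, "az": 0, "hand": -1},
  {"dx": -0.016, "dy": -0.03, "dz": 0, "ax": 0, "ay": 0, "az": 0, "hand": -1},
  {"dx": -0.016, "dy": -0.03, "dz": 0, "ax": 0, "ay": 0, "az": 0, "hand": -1},
  {"dx": -0.016, "dy": -0.03, "dz": 0, "ax": 0, "ay": 0, "az": 0, "hand": -1},
  {"dx": -0.016, "dy": -0.03, "dz": 0, "ax": 0, "ay": 0, "az": 0, "hand": -1},
  {"dx": -0.016, "dy": -0.03, "dz": 0, "ax": 0, "ay": 0, "az": 0, "hand": -1},
  {"dx": -0.016, "dy": -0.03, "dz": 0, "ax": 0, "ay": 0, "az": 0, "hand": -1},
  {"dx": -0.016, "dy": -0.03, "dz": 0, "ax": 0, "ay": 0, "az": 0, "hand": -1},
  {"dx": -0.016, "dy": -0.03, "dz": 0, "ax": 0, "ay": 0, "az": 0, "hand": -1},
])

```text
time_s: 2.1
position: [0.5229, 0.0211, 0.4369]
tool_rot: [-0.34, -3.123, -0.0]
contact_force: [0.5, 0.4, 0.7]
opening: 0.999
```

```bash
python3 - <<'E'
from h import *
s=bot.read_state();print(s["q"].round(3),s["position"],s["contact_force"].round(2),s["time_s"]);print(R.from_rotvec(s["tool_rot"]).as_matrix().round(3))
E
```

```text
[-0.534  0.077  0.41   1.573 -0.031  1.499  1.231] [0.5228677  0.02107622 0.43688666] [0.55 0.38 0.74] 2.1
[[-0.977  0.215 -0.   ]
 [ 0.215  0.977  0.   ]
 [ 0.     0.    -1.   ]]
```

Request:
step_arm([
  {"dx": -0.008, "dy": -0.031, "dz": 0, "ax": 0, "ay": 0, "az": 0, "hand": -1},
  {"dx": -0.008, "dy": -0.031, "dz": 0, "ax": 0, "ay": 0, "az": 0, "hand": -1},
  {"dx": -0.008, "dy": -0.031, "dz": 0, "ax": 0, "ay": 0, "az": 0, "hand": -1},
  {"dx": -0.008, "dy": -0.031, "dz": 0, "ax": 0, "ay": 0, "az": 0, "hand": -1},
  {"dx": -0.008, "dy": -0.031, "dz": 0, "ax": 0, "ay": 0, "az": 0, "hand": -1},
  {"dx": -0.008, "dy": -0.031, "dz": 0, "ax": 0, "ay": 0, "az": 0, "hand": -1},
  {"dx": -0.008, "dy": -0.031, "dz": 0, "ax": 0, "ay": 0, "az": 0, "hand": -1},
  {"dx": -0.008, "dy": -0.031, "dz": 0.01, "ax": 0, "ay": 0, "az": 0, "hand": -1},
  {"dx": -0.008, "dy": -0.031, "dz": 0.015, "ax": 0, "ay": 0, "az": 0, "hand": -1},
  {"dx": -0.008, "dy": -0.031, "dz": 0.015, "ax": 0, "ay": 0, "az": 0, "hand": -1},
  {"dx": 0, "dy": 0, "dz": 0, "ax": 0, "ay": 0, "az": 0, "hand": -1},
  {"dx": 0, "dy": 0, "dz": 0, "ax": 0, "ay": 0, "az": 0, "hand": -1},
])

```text
time_s: 3.1
position: [0.5331, -0.2989, 0.3955]
tool_rot: [-0.346, -3.119, 0.0]
contact_force: [0.7, 0.3, -0.1]
opening: 0.998
```

```bash
python3 - <<'E'
from h import *
s=bot.read_state();print(s["q"].round(3),s["position"],s["contact_force"].round(2),s["time_s"]);print(R.from_rotvec(s["tool_rot"]).as_matrix().round(3))
c=bot.calibration("wrist");im,d=bot.get_image("wrist");cv2.imwrite("pics/w1.png",im[:,:,::-1]);np.savez("pics/w1.npz",im=im,d=d,K=c["camera_matrix"],T=c["world_from_camera"])
im,d=bot.get_image("scene");cv2.imwrite("pics/s1.png",im[:,:,::-1])
E
```

```text
[-0.079  0.289  0.649  1.465 -0.173  1.448  1.922] [ 0.53305972 -0.29885261  0.39553104] [ 0.69  0.25 -0.06] 3.1
[[-0.976  0.219 -0.003]
 [ 0.219  0.976  0.   ]
 [ 0.003 -0.    -1.   ]]
```

View pics/w1.png

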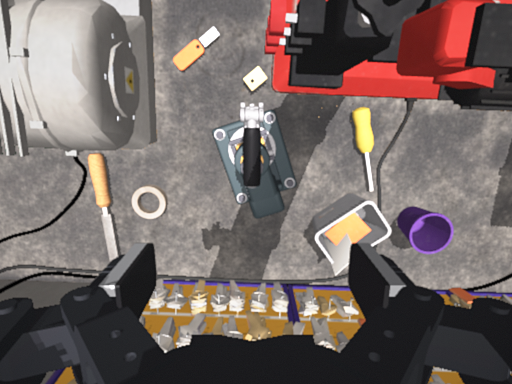

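View pics/s1.png

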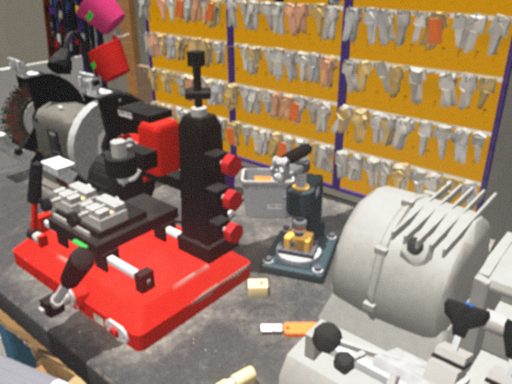

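```bash
python3 - <<'E'
from h import *
z=np.load("pics/w1.npz");c={"camera_matrix":z["K"],"world_from_camera":z["T"]};P=cloud(z["d"],c);im=z["im"].astype(int)
print(z["T"].round(3))
m=(im.max(-1)<60)&(P[...,2]>.2)&(P[...,2]<.25)&(abs(P[...,0]-.52)<.06)&(abs(P[...,1]+.295)<.04)
k,l,s,cc=cv2.connectedComponentsWithStats(m.astype(np.uint8));m=l==1+s[1:,4].argmax()
v,u=np.nonzero(m);r=cv2.minAreaRect(np.stack([u,v],1).astype(np.float32));print(r,m.sum())
for p in cv2.boxPoints(r): print(plane(*p,.216,c)[:2].round(4))
print("centre",plane(*r[0],.216,c),P[m].mean(0))
print("hinge",plane(252,112,.216,c),"rings")
# hinge
m=(im.min(-1)>110)&(P[...,2]>.19)&(abs(P[...,0]-.48)<.04)&(abs(P[...,1]+.295)<.04)
print(np.percentile(P[m],[2,50,98],axis=0).round(3).tolist())
im=cv2.imread("pics/w1.png")[90:230,190:310];cv2.imwrite("pics/w1z.png",cv2.resize(im,None,fx=4,fy=4,interpolation=cv2.INTER_CUBIC))
E
```

```text
[[ 0.22   0.942  0.253  0.469]
 [ 0.976 -0.212 -0.057 -0.285]
 [-0.001  0.259 -0.966  0.568]
 [ 0.     0.     0.     1.   ]]
((250.5, 156.5), (57.0, 17.0), 90.0) 738
[ 0.4874 -0.3005]
[ 0.4914 -0.2827]
[ 0.5529 -0.2962]
[ 0.5487 -0.3149]
centre [ 0.51940746 -0.2984115   0.216     ] [ 0.52206773 -0.29805838  0.22273197]
hinge [ 0.47349012 -0.28639159  0.216     ] rings
[[0.465, -0.301, 0.195], [0.47, -0.285, 0.221], [0.491, -0.276, 0.568]]
```

View pics/w1z.png

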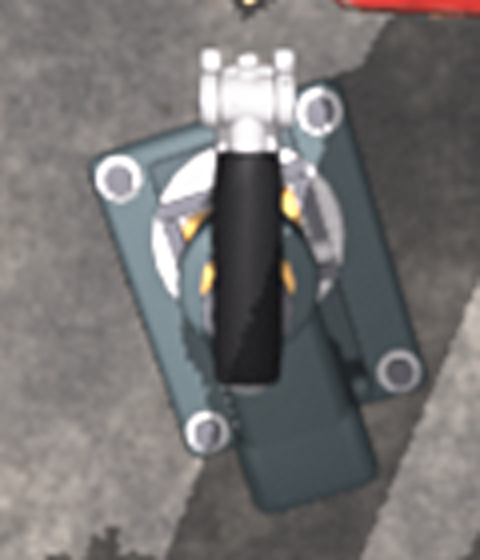

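Request:
step_arm([
  {"dx": 0, "dy": -0.002, "dz": 0.03, "ax": 0, "ay": 0, "az": 0, "hand": 0},
  {"dx": 0, "dy": 0, "dz": 0.03, "ax": 0, "ay": 0, "az": 0, "hand": 0},
  {"dx": 0, "dy": 0, "dz": 0.03, "ax": 0, "ay": 0, "az": 0, "hand": 0},
  {"dx": 0, "dy": 0, "dz": 0.03, "ax": 0, "ay": 0, "az": 0, "hand": 0},
  {"dx": 0, "dy": 0, "dz": 0.03, "ax": 0, "ay": 0, "az": 0, "hand": 0},
  {"dx": 0, "dy": 0, "dz": 0.02, "ax": 0, "ay": 0, "az": 0, "hand": 0},
  {"dx": 0, "dy": 0, "dz": 0.0, "ax": 0, "ay": 0, "az": 0, "hand": 0},
  {"dx": 0, "dy": 0, "dz": 0.0, "ax": 0, "ay": 0, "az": 0, "hand": 0},
], squeeze=25)

```text
time_s: 3.87
position: [0.5346, -0.2975, 0.2273]
tool_rot: [-0.336, -3.123, -0.001]
contact_force: [-0.0, -0.4, 1.2]
opening: 0.499
```

```bash
python3 - <<'E'
from h import *
s=bot.read_state();print(s["q"].round(3),s["position"],s["contact_force"].round(2),s["time_s"])
c=bot.calibration("wrist");im,d=bot.get_image("wrist");cv2.imwrite("pics/w2.png",im[:,:,::-1])
E
```

```text
[-0.047  0.393  0.605  1.715 -0.246  1.112  1.989] [ 0.53459388 -0.29746497  0.22731572] [-0.02 -0.39  1.2 ] 3.8667
```

View pics/w2.png

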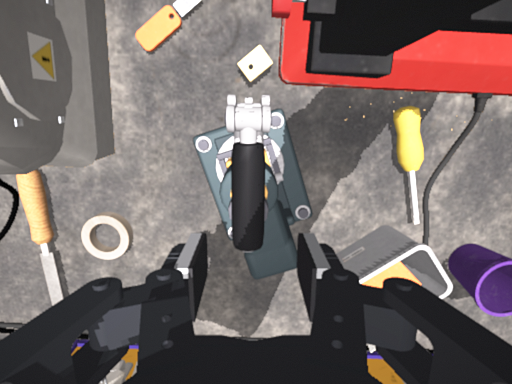

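Request:
step_arm([
  {"dx": 0, "dy": -0.001, "dz": 0.012, "ax": 0, "ay": 0, "az": 0, "hand": 0},
  {"dx": 0, "dy": 0, "dz": 0.011, "ax": 0, "ay": 0, "az": 0, "hand": 0},
  {"dx": 0, "dy": 0, "dz": 0.0, "ax": 0, "ay": 0, "az": 0, "hand": 0},
  {"dx": 0, "dy": 0, "dz": 0.0, "ax": 0, "ay": 0, "az": 0, "hand": 1},
  {"dx": 0, "dy": 0, "dz": 0.0, "ax": 0, "ay": 0, "az": 0, "hand": 1},
  {"dx": 0, "dy": 0, "dz": 0.0, "ax": 0, "ay": 0, "az": 0, "hand": 1},
  {"dx": 0, "dy": 0, "dz": 0.0, "ax": 0, "ay": 0, "az": 0, "hand": 1},
  {"dx": 0, "dy": 0, "dz": 0.0, "ax": 0, "ay": 0, "az": 0, "hand": 1},
], squeeze=25)

```text
time_s: 4.58
position: [0.534, -0.3002, 0.2044]
tool_rot: [0.34, 3.123, -0.0]
contact_force: [0.0, -0.1, -0.3]
opening: -0.004
```

```bash
python3 - <<'E'
from h import *
s=bot.read_state();print(s["q"].round(3),s["position"],s["contact_force"].round(2),s["time_s"])
c=bot.calibration("wrist");im,d=bot.get_image("wrist");cv2.imwrite("pics/w3.png",im[:,:,::-1])
E
```

```text
[-0.035  0.416  0.597  1.739 -0.263  1.066  2.004] [ 0.53397757 -0.30017176  0.2044067 ] [ 0.05 -0.06 -0.26] 4.5833
```

View pics/w3.png

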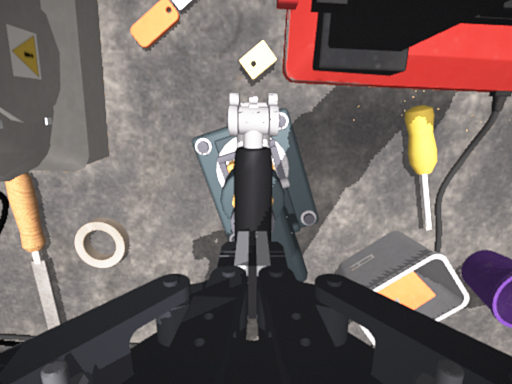

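```bash
python3 - <<'E'
from h import *
c=bot.calibration("wrist");K=c["camera_matrix"];T=c["world_from_camera"]
s=bot.read_state();p=s["position"];Rm=R.from_rotvec(s["tool_rot"]).as_matrix()
def pr(X): 
    q=np.linalg.inv(T)@np.r_[X,1];q=K@q[:3];return (q/q[2]).round(1)[:2],q[2].round(3)
print("tcp",pr(p),"grasp",pr(p-.019*Rm[:,2]))
d=np.array([.976,-.219,0]);pin=np.array([.4765,-.288,.216])
for r in (0,13,45,77): print(r,pr(pin+d*r/1000), pr(pin+d*r/1000+[0,0,.01]))
im,dd=bot.get_image("wrist")
for uv in [(253,150),(253,180),(253,220),(253,240),(245,262),(253,290)]: print(uv,dd[uv[1],uv[0]], im[uv[1],uv[0]], cloud(dd,c)[uv[1],uv[0]].round(3))
im=cv2.imread("pics/w3.png")[80:330,170:340];cv2.imwrite("pics/w3z.png",cv2.resize(im,None,fx=2.4,fy=2.4,interpolation=cv2.INTER_CUBIC))
E
```

```text
tcp (array([253.5, 225.9]), np.float64(0.184)) grasp (array([253.7, 239.2]), np.float64(0.166))
0 (array([252.7, 121.7]), np.float64(0.157)) (array([252.8, 122.7]), np.float64(0.148))
13 (array([252.6, 148.4]), np.float64(0.161)) (array([252.7, 151.1]), np.float64(0.151))
45 (array([252.4, 209.4]), np.float64(0.169)) (array([252.4, 215.7]), np.float64(0.159))
77 (array([252.2, 264.7]), np.float64(0.177)) (array([252.2, 273.8]), np.float64(0.168))
(253, 150) 0.15361501 [41 40 43] [ 0.489 -0.291  0.223]
(253, 180) 0.15508927 [66 65 68] [ 0.503 -0.294  0.226]
(253, 220) 0.16049735 [60 59 62] [ 0.523 -0.298  0.226]
(253, 240) 0.13934998 [29 30 31] [ 0.524 -0.298  0.248]
(245, 262) 0.11915923 [126 126 129] [ 0.523 -0.301  0.269]
(253, 290) 0.1178029 [55 54 56] [ 0.533 -0.3    0.273]
```

View pics/w3z.png

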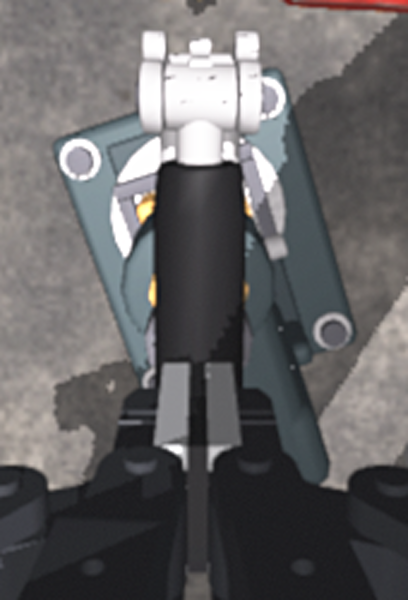

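```bash
python3 - <<'E'
from h import *
for n,(a,b,c,dd) in {"scene":(60,300,200,400),"top":(60,220,220,400)}.items():
    im,d=bot.get_image(n);np.savez(f"pics/{n}3.npz",im=im,d=d)
    cv2.imwrite(f"pics/{n}3z.png",cv2.resize(im[a:b,c:dd,::-1],None,fx=2.5,fy=2.5,interpolation=cv2.INTER_CUBIC))
E
```

```text
(no output)
```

View pics/scene3z.png

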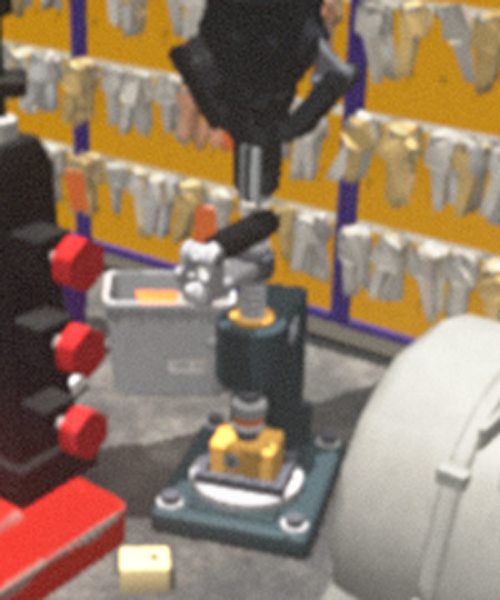

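View pics/top3z.png

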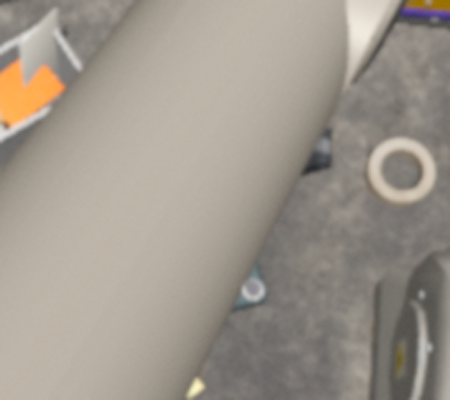

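```bash
python3 - <<'E'
from h import *
c=bot.calibration("scene");K=c["camera_matrix"];T=c["world_from_camera"]
def pr(X): 
    q=np.linalg.inv(T)@np.r_[X,1];q=K@q[:3];return (q/q[2])[:2],q[2].round(3)
for X in ([.534,-.3,.2044],[.534,-.3,.238],[.534,-.3,.28],[.5517,-.305,.216],[.489,-.291,.216]):
    a,d=pr(X);print(X,"zoom",((a-[200,60])*2.5).round(),d)
z=np.load("pics/scene3.npz");P=cloud(z["d"],c)
for v in range(110,175,4): print(v,((v-60)*2.5),[P[v,u].round(3).tolist() for u in (300,302,306)])
E
```

```text
[0.534, -0.3, 0.2044] zoom [252. 243.] 0.812
[0.534, -0.3, 0.238] zoom [254. 194.] 0.798
[0.534, -0.3, 0.28] zoom [256. 131.] 0.78
[0.5517, -0.305, 0.216] zoom [269. 219.] 0.82
[0.489, -0.291, 0.216] zoom [214. 248.] 0.774
110 125.0 [[0.531, -0.297, 0.284], [0.521, -0.304, 0.287], [0.52, -0.311, 0.289]]
114 135.0 [[0.522, -0.3, 0.28], [0.52, -0.304, 0.282], [0.519, -0.311, 0.282]]
118 145.0 [[0.526, -0.299, 0.273], [0.522, -0.304, 0.275], [0.526, -0.309, 0.274]]
122 155.0 [[0.523, -0.301, 0.267], [0.523, -0.304, 0.268], [0.526, -0.309, 0.268]]
126 165.0 [[0.522, -0.301, 0.261], [0.52, -0.305, 0.262], [0.527, -0.309, 0.261]]
130 175.0 [[0.523, -0.301, 0.254], [0.522, -0.305, 0.255], [0.526, -0.31, 0.255]]
134 185.0 [[0.52, -0.302, 0.249], [0.522, -0.305, 0.249], [0.526, -0.31, 0.248]]
138 195.0 [[0.523, -0.301, 0.241], [0.524, -0.304, 0.241], [0.524, -0.311, 0.242]]
142 205.0 [[0.795, -0.206, 0.132], [0.79, -0.213, 0.134], [0.8, -0.218, 0.132]]
146 215.0 [[0.529, -0.3, 0.226], [0.532, -0.302, 0.225], [0.539, -0.307, 0.223]]
150 225.0 [[0.519, -0.304, 0.223], [0.523, -0.305, 0.222], [-0.185, -0.55, 0.503]]
154 235.0 [[0.514, -0.306, 0.218], [0.521, -0.306, 0.216], [0.531, -0.31, 0.213]]
158 245.0 [[0.519, -0.304, 0.209], [0.534, -0.302, 0.203], [0.791, -0.223, 0.098]]
162 255.0 [[0.527, -0.301, 0.199], [0.528, -0.304, 0.199], [0.53, -0.311, 0.2]]
166 265.0 [[0.519, -0.304, 0.196], [0.521, -0.307, 0.195], [0.526, -0.312, 0.194]]
170 275.0 [[0.513, -0.307, 0.191], [0.521, -0.307, 0.188], [0.527, -0.312, 0.187]]
174 285.0 [[0.528, -0.302, 0.178], [0.527, -0.306, 0.179], [0.601, -0.288, 0.146]]
```

Request:
step_arm([
  {"dx": 0, "dy": 0, "dz": 0, "ax": 0, "ay": 0, "az": 0, "hand": 0},
  {"dx": 0, "dy": 0, "dz": 0, "ax": 0, "ay": 0, "az": 0, "hand": 0},
  {"dx": 0, "dy": 0, "dz": 0, "ax": 0, "ay": 0, "az": 0, "hand": 0},
  {"dx": 0, "dy": 0, "dz": 0, "ax": 0, "ay": 0, "az": 0, "hand": 0},
  {"dx": 0, "dy": 0, "dz": 0.01, "ax": 0, "ay": 0, "az": 0, "hand": 0},
  {"dx": 0, "dy": 0, "dz": 0.01, "ax": 0, "ay": 0, "az": 0, "hand": 0},
  {"dx": 0, "dy": 0, "dz": 0.01, "ax": 0, "ay": 0, "az": 0, "hand": 0},
  {"dx": 0, "dy": 0, "dz": 0, "ax": 0, "ay": 0, "az": 0, "hand": 0},
], squeeze=25)

```text
time_s: 5.45
position: [0.5322, -0.2989, 0.171]
tool_rot: [-0.339, -3.119, -0.002]
contact_force: [1.6, -0.3, -0.6]
opening: 0.5
```

```bash
python3 - <<'E'
from h import *
s=bot.read_state();print(s["position"],s["contact_force"].round(2),s["time_s"])
c=bot.calibration("wrist");im,d=bot.get_image("wrist");cv2.imwrite("pics/w4.png",im[:,:,::-1])
im,d=bot.get_image("scene")
a,b,c,dd=(60,300,200,400)
cv2.imwrite(f"pics/scene4z.png",cv2.resize(im[a:b,c:dd,::-1],None,fx=2.5,fy=2.5,interpolation=cv2.INTER_CUBIC))
E
```

```text
[ 0.53224015 -0.29890988  0.1709866 ] [ 1.6  -0.29 -0.61] 5.45
```

View pics/w4.png

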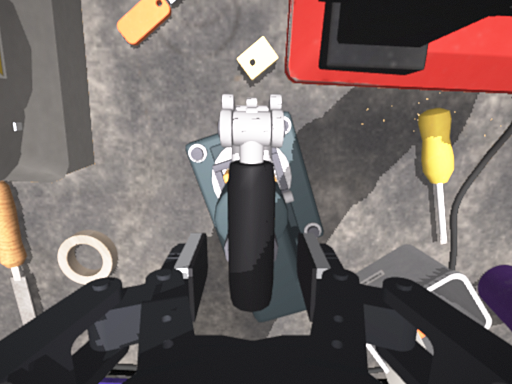

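View pics/scene4z.png

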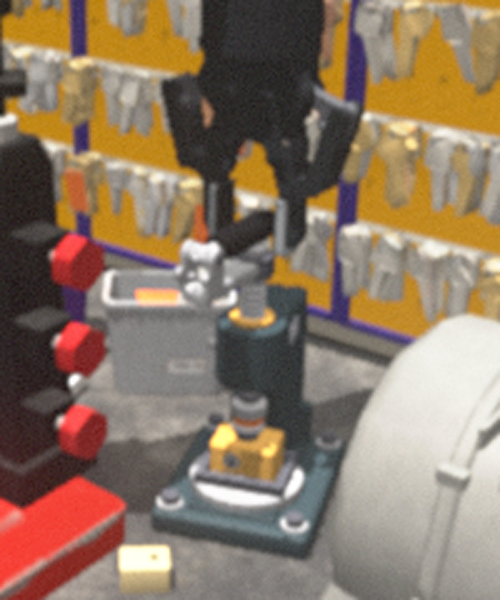

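Request:
step_arm([
  {"dx": 0, "dy": 0, "dz": 0, "ax": 0, "ay": 0, "az": 0, "hand": 1},
  {"dx": 0, "dy": 0, "dz": 0, "ax": 0, "ay": 0, "az": 0, "hand": 1},
  {"dx": 0, "dy": 0, "dz": 0, "ax": 0, "ay": 0, "az": 0, "hand": 1},
  {"dx": 0, "dy": 0, "dz": 0, "ax": 0, "ay": 0, "az": 0, "hand": 1},
  {"dx": 0, "dy": 0, "dz": 0, "ax": 0, "ay": 0, "az": 0, "hand": 1},
], squeeze=25)

```text
time_s: 5.97
position: [0.5341, -0.3, 0.1745]
tool_rot: [0.34, 3.122, 0.0]
contact_force: [-0.0, 0.2, 1.4]
opening: 0.221
```

Request:
step_arm([
  {"dx": 0.0003, "dy": 0, "dz": -0.0058, "ax": 0, "ay": 0, "az": 0, "hand": 1},
  {"dx": 0.0009, "dy": 0, "dz": -0.0058, "ax": 0, "ay": 0, "az": 0, "hand": 1},
  {"dx": 0.0015, "dy": 0, "dz": -0.0057, "ax": 0, "ay": 0, "az": 0, "hand": 1},
  {"dx": 0.002, "dy": 0, "dz": -0.0055, "ax": 0, "ay": 0, "az": 0, "hand": 1},
  {"dx": 0.0025, "dy": 0, "dz": -0.0053, "ax": 0, "ay": 0, "az": 0, "hand": 1},
  {"dx": 0.0031, "dy": 0, "dz": -0.005, "ax": 0, "ay": 0, "az": 0, "hand": 1},
], squeeze=25)

```text
time_s: 6.47
position: [0.5236, -0.2976, 0.2078]
tool_rot: [0.34, 3.123, 0.0]
contact_force: [2.7, -0.3, -4.8]
opening: 0.223
```

```bash
python3 - <<'E'
from h import *
s=bot.read_state();print(s["position"],s["contact_force"].round(2),s["time_s"])
im,d=bot.get_image("scene")
a,b,c,dd=(60,300,200,400)
cv2.imwrite(f"pics/scene5z.png",cv2.resize(im[a:b,c:dd,::-1],None,fx=2.5,fy=2.5,interpolation=cv2.INTER_CUBIC))
E
```

```text
[ 0.52363393 -0.29761817  0.20777127] [ 2.67 -0.29 -4.81] 6.4667
```

View pics/scene5z.png

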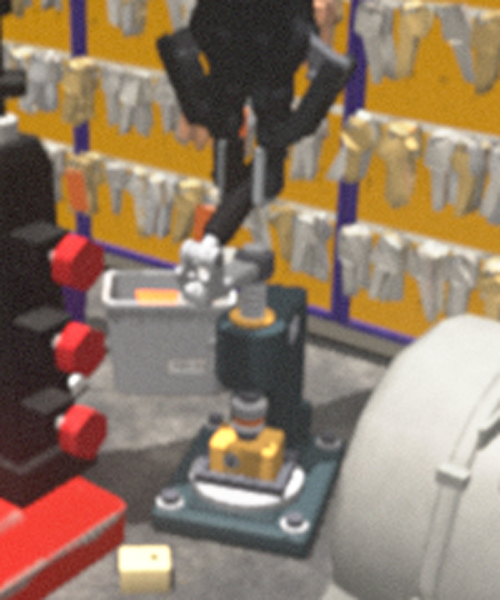

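Request:
step_arm([
  {"dx": 0.0035, "dy": 0, "dz": -0.0047, "ax": 0, "ay": 0, "az": 0, "hand": 1},
  {"dx": 0.004, "dy": 0, "dz": -0.0043, "ax": 0, "ay": 0, "az": 0, "hand": 1},
  {"dx": 0.0044, "dy": 0, "dz": -0.0039, "ax": 0, "ay": 0, "az": 0, "hand": 1},
  {"dx": 0.0048, "dy": 0, "dz": -0.0034, "ax": 0, "ay": 0, "az": 0, "hand": 1},
  {"dx": 0.0051, "dy": 0, "dz": -0.0029, "ax": 0, "ay": 0, "az": 0, "hand": 1},
  {"dx": 0.0053, "dy": 0, "dz": -0.0024, "ax": 0, "ay": 0, "az": 0, "hand": 1},
  {"dx": 0.0055, "dy": 0, "dz": -0.0018, "ax": 0, "ay": 0, "az": 0, "hand": 1},
  {"dx": 0.0057, "dy": 0, "dz": -0.0013, "ax": 0, "ay": 0, "az": 0, "hand": 1},
  {"dx": 0.005, "dy": 0, "dz": -0.0007, "ax": 0, "ay": 0, "az": 0, "hand": 1},
  {"dx": 0, "dy": 0, "dz": 0, "ax": 0, "ay": 0, "az": 0, "hand": 1},
], squeeze=25)

```text
time_s: 7.35
position: [0.4817, -0.2885, 0.2346]
tool_rot: [0.34, 3.12, 0.001]
contact_force: [2.7, 2.3, 9.8]
opening: 0.219
```

```bash
python3 - <<'E'
from h import *
s=bot.read_state();print(s["position"],s["contact_force"].round(2),s["time_s"],s["q"].round(2))
im,d=bot.get_image("scene")
a,b,c,dd=(60,300,200,400)
cv2.imwrite(f"pics/scene6z.png",cv2.resize(im[a:b,c:dd,::-1],None,fx=2.5,fy=2.5,interpolation=cv2.INTER_CUBIC))
E
```

```text
[ 0.48174351 -0.28849889  0.23460527] [2.7  2.28 9.76] 7.35 [-0.08  0.29  0.63  1.83 -0.19  1.08  1.98]
```

View pics/scene6z.png

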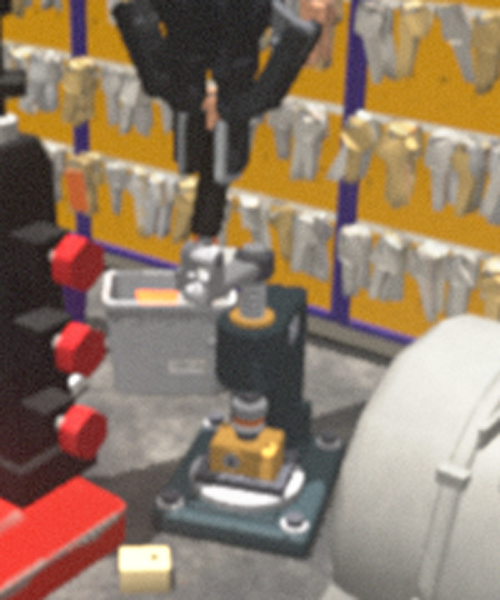

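Request:
step_arm([
  {"dx": 0, "dy": 0, "dz": 0, "ax": 0, "ay": 0, "az": 0, "hand": 0},
  {"dx": 0, "dy": 0, "dz": 0, "ax": 0, "ay": 0, "az": 0, "hand": 0},
  {"dx": 0, "dy": 0, "dz": 0, "ax": 0, "ay": 0, "az": 0, "hand": 0},
  {"dx": 0, "dy": 0, "dz": 0, "ax": 0, "ay": 0, "az": 0, "hand": 0},
  {"dx": 0, "dy": 0, "dz": 0, "ax": 0, "ay": 0, "az": 0, "hand": 0},
], squeeze=25)

```text
time_s: 7.82
position: [0.4807, -0.2886, 0.2322]
tool_rot: [-0.341, -3.122, -0.0]
contact_force: [0.4, 0.4, 1.3]
opening: 0.498
```

```bash
python3 - <<'E'
from h import *
s=bot.read_state();print(s["position"],s["contact_force"].round(2),s["time_s"],s["q"].round(2))
im,d=bot.get_image("scene");np.savez("pics/s7.npz",im=im,d=d)
a,b,c,dd=(60,300,200,400)
cv2.imwrite(f"pics/scene7z.png",cv2.resize(im[a:b,c:dd,::-1],None,fx=2.5,fy=2.5,interpolation=cv2.INTER_CUBIC))
c=bot.calibration("wrist");im,d=bot.get_image("wrist");cv2.imwrite("pics/w7.png",im[:,:,::-1]);np.savez("pics/w7.npz",im=im,d=d,K=c["camera_matrix"],T=c["world_from_camera"])
E
```

```text
[ 0.48070149 -0.28863596  0.23215669] [0.44 0.44 1.31] 7.8167 [-0.08  0.29  0.63  1.83 -0.19  1.08  1.98]
```

View pics/scene7z.png

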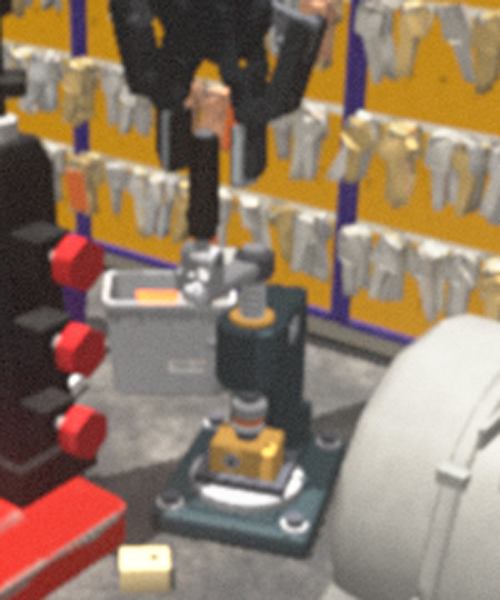

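View pics/w7.png

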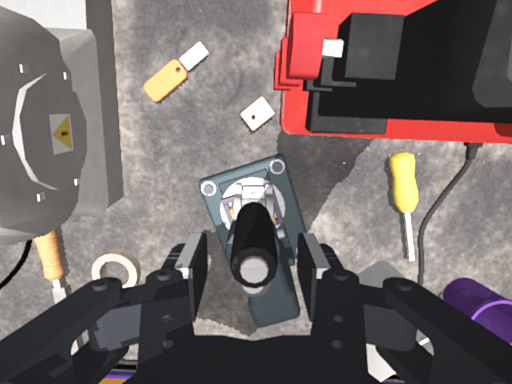

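```bash
python3 - <<'E'
from h import *
z=np.load("pics/w7.npz");c={"camera_matrix":z["K"],"world_from_camera":z["T"]};P=cloud(z["d"],c)
print(P[267,253],plane(253,267,.294,c)); 
K=z["K"];print(K[0,0])
c=bot.calibration("scene");print("scene top",plane(200+203/2.5,60+132/2.5,.294,c)); zz=np.load("pics/s7.npz");Q=cloud(zz["d"],c)
for v in (125,135,145): print(Q[v,281].round(4), plane(200+203/2.5,v,Q[v,281,2],c).round(4))
E
```

```text
[ 0.4740908  -0.28761787  0.29408131] [ 0.47413296 -0.28762689  0.294     ]
321.652377969051
scene top [ 0.47400586 -0.28824841  0.294     ]
[ 0.4659 -0.2914  0.2782] [ 0.4661 -0.2917  0.2782]
[ 0.4683 -0.2908  0.262 ] [ 0.4684 -0.291   0.262 ]
[ 0.4673 -0.2914  0.2468] [ 0.4675 -0.2917  0.2468]
```

```bash
python3 - <<'E'
from h import *
for n in ["top","scene"]:
    z=np.load(f"pics/{n}0.npz");P=cloud(z["d"],bot.calibration(n))[z["d"]>0]
    for a in np.arange(.16,.4,.03):
        k=(P[:,2]>a)&(P[:,2]<a+.03)&(P[:,0]>.3)&(P[:,0]<.56)&(P[:,1]<-.08)&(P[:,1]>-.25)&~((P[:,0]>.45)&(P[:,1]<-.24))
        if k.sum()>5: print(n,a.round(2),k.sum(),np.percentile(P[k],[2,98],axis=0)[:,:2].round(3).tolist(), "x for y<-.15",np.percentile(P[k&(P[:,1]<-.15),0],98).round(3) if (k&(P[:,1]<-.15)).any() else None)
E
```

```text
top 0.16 408 [[0.381, -0.241], [0.453, -0.107]] x for y<-.15 0.418
top 0.19 234 [[0.36, -0.238], [0.46, -0.082]] x for y<-.15 0.403
top 0.22 821 [[0.367, -0.247], [0.455, -0.081]] x for y<-.15 0.417
top 0.25 813 [[0.394, -0.24], [0.474, -0.081]] x for y<-.15 0.435
top 0.28 349 [[0.397, -0.204], [0.473, -0.082]] x for y<-.15 0.442
top 0.31 309 [[0.4, -0.2], [0.431, -0.159]] x for y<-.15 0.431
top 0.37 224 [[0.409, -0.19], [0.43, -0.169]] x for y<-.15 0.43
scene 0.16 1287 [[0.378, -0.249], [0.445, -0.082]] x for y<-.15 0.424
scene 0.19 1744 [[0.359, -0.243], [0.451, -0.082]] x for y<-.15 0.43
scene 0.22 1969 [[0.364, -0.249], [0.454, -0.082]] x for y<-.15 0.427
scene 0.25 1551 [[0.393, -0.209], [0.47, -0.082]] x for y<-.15 0.433
scene 0.28 668 [[0.396, -0.206], [0.431, -0.159]] x for y<-.15 0.431
scene 0.31 377 [[0.398, -0.202], [0.436, -0.162]] x for y<-.15 0.436
scene 0.34 199 [[0.409, -0.191], [0.425, -0.174]] x for y<-.15 0.425
scene 0.37 230 [[0.408, -0.192], [0.429, -0.172]] x for y<-.15 0.429
```

Request:
step_arm([
  {"dx": 0.006, "dy": 0, "dz": 0.005, "ax": 0, "ay": 0, "az": 0, "hand": 0},
  {"dx": 0, "dy": 0, "dz": 0.008, "ax": 0, "ay": 0, "az": 0, "hand": 0},
  {"dx": 0, "dy": 0, "dz": 0.008, "ax": 0, "ay": 0, "az": 0, "hand": 0},
  {"dx": 0, "dy": 0, "dz": 0, "ax": 0, "ay": 0, "az": 0, "hand": 1},
  {"dx": 0, "dy": 0, "dz": 0, "ax": 0, "ay": 0, "az": 0, "hand": 1},
  {"dx": 0, "dy": 0, "dz": 0, "ax": 0, "ay": 0, "az": 0, "hand": 1},
  {"dx": 0, "dy": 0, "dz": 0, "ax": 0, "ay": 0, "az": 0, "hand": 1},
  {"dx": 0, "dy": 0, "dz": 0, "ax": 0, "ay": 0, "az": 0, "hand": 1},
], squeeze=60)

```text
time_s: 8.58
position: [0.4752, -0.2868, 0.211]
tool_rot: [-0.34, -3.122, -0.001]
contact_force: [-0.6, 0.6, -6.3]
opening: 0.216
```

```bash
python3 - <<'E'
from h import *
s=bot.read_state();print(s["position"],s["contact_force"].round(2),s["time_s"],s["opening"])
im,d=bot.get_image("scene");np.savez("pics/s8.npz",im=im,d=d)
a,b,c,dd=(60,300,170,370)
cv2.imwrite(f"pics/scene8z.png",cv2.resize(im[a:b,c:dd,::-1],None,fx=2.5,fy=2.5,interpolation=cv2.INTER_CUBIC))
E
```

```text
[ 0.47517974 -0.28676561  0.2110271 ] [-0.56  0.57 -6.27] 8.5833 0.21591379545232015
```

View pics/scene8z.png

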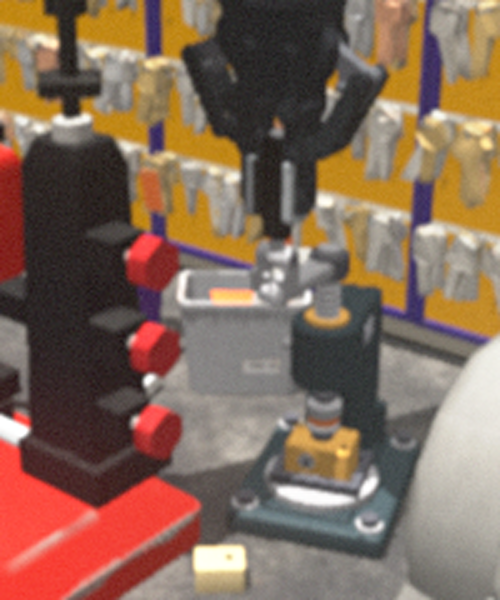

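Request:
step_arm([
  {"dx": -0.0003, "dy": 0.006, "dz": 0.0002, "ax": 0, "ay": 0, "az": 0, "hand": 1},
  {"dx": -0.0009, "dy": 0.0059, "dz": 0.0003, "ax": 0, "ay": 0, "az": 0, "hand": 1},
  {"dx": -0.0015, "dy": 0.0058, "dz": 0.0002, "ax": 0, "ay": 0, "az": 0, "hand": 1},
  {"dx": -0.0021, "dy": 0.0056, "dz": 0.0003, "ax": 0, "ay": 0, "az": 0, "hand": 1},
], squeeze=80)

```text
time_s: 8.97
position: [0.4828, -0.2682, 0.2102]
tool_rot: [-0.345, -3.12, 0.006]
contact_force: [-5.2, -7.1, -4.3]
opening: 0.21
```

```bash
cat > f.py <<'E'
from h import *
import sys
C=np.array([.5331,-.3008])
def rep():
    s=bot.read_state();p=s["position"];Rm=R.from_rotvec(s["tool_rot"]).as_matrix()
    v=Rm.T@(p-np.r_[C,p[2]]); b=np.arctan2(v[1],v[0]); f=Rm.T@s["contact_force"]
    t=np.array([-np.sin(b),np.cos(b),0]);n=np.array([np.cos(b),np.sin(b),0])
    print("t%.2f beta %.3f r %.4f z %.4f push %.1f radial(on tool,out) %.1f fz %.1f open %.3f"%(s["time_s"],b,np.hypot(v[0],v[1]),p[2],-f@t,f@n,f[2],s["opening"]))
rep()
if len(sys.argv)>2:
    a,st,n=map(float,sys.argv[1:4])
    for k in range(int(n)):
        b=a+k*st; print("%.4f %.4f"%(.06*(np.cos(b+st)-np.cos(b)),.06*(np.sin(b+st)-np.sin(b))))
E
python3 f.py .4 .1 12
```

```text
t8.97 beta 0.355 r 0.0599 z 0.2102 push 8.7 radial(on tool,out) 0.5 fz 4.4 open 0.210
-0.0026 0.0054
-0.0031 0.0051
-0.0036 0.0048
-0.0041 0.0044
-0.0045 0.0040
-0.0049 0.0035
-0.0052 0.0030
-0.0055 0.0024
-0.0057 0.0019
-0.0059 0.0013
-0.0060 0.0007
-0.0060 0.0001
```

Request:
step_arm([
  {"dx": -0.0026, "dy": 0.0054, "dz": 0.0002, "ax": 0, "ay": 0, "az": 0, "hand": 1},
  {"dx": -0.0031, "dy": 0.0051, "dz": 0.0003, "ax": 0, "ay": 0, "az": 0, "hand": 1},
  {"dx": -0.0036, "dy": 0.0048, "dz": 0.0002, "ax": 0, "ay": 0, "az": 0, "hand": 1},
  {"dx": -0.0041, "dy": 0.0044, "dz": 0.0003, "ax": 0, "ay": 0, "az": 0, "hand": 1},
  {"dx": -0.0045, "dy": 0.004, "dz": 0.0002, "ax": 0, "ay": 0, "az": 0, "hand": 1},
  {"dx": -0.0049, "dy": 0.0035, "dz": 0.0003, "ax": 0, "ay": 0, "az": 0, "hand": 1},
], squeeze=80)

```text
time_s: 9.47
position: [0.5103, -0.2447, 0.2086]
tool_rot: [-0.343, -3.117, 0.001]
contact_force: [-8.0, -0.7, 0.2]
opening: 0.215
```

```bash
python3 f.py 1.0 .1 12
python3 - <<'E'
from h import *
im,d=bot.get_image("scene");np.savez("pics/s9.npz",im=im,d=d)
a,b,c,dd=(60,300,170,370)
cv2.imwrite(f"pics/scene9z.png",cv2.resize(im[a:b,c:dd,::-1],None,fx=2.5,fy=2.5,interpolation=cv2.INTER_CUBIC))
E
```

```text
t9.47 beta 0.966 r 0.0605 z 0.2086 push 7.6 radial(on tool,out) 2.4 fz -0.2 open 0.215
-0.0052 0.0030
-0.0055 0.0024
-0.0057 0.0019
-0.0059 0.0013
-0.0060 0.0007
-0.0060 0.0001
-0.0060 -0.0005
-0.0059 -0.0011
-0.0058 -0.0017
-0.0056 -0.0022
-0.0053 -0.0028
-0.0050 -0.0033
```

View pics/scene9z.png

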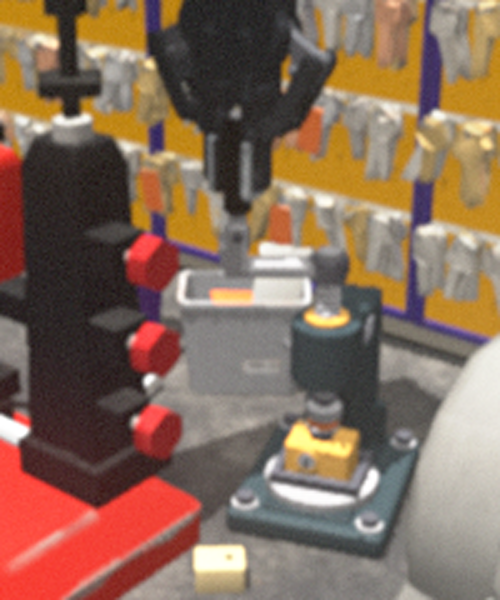

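Request:
step_arm([
  {"dx": -0.0052, "dy": 0.003, "dz": 0.0002, "ax": 0, "ay": 0, "az": 0, "hand": 1},
  {"dx": -0.0055, "dy": 0.0024, "dz": 0.0003, "ax": 0, "ay": 0, "az": 0, "hand": 1},
  {"dx": -0.0057, "dy": 0.0019, "dz": 0.0002, "ax": 0, "ay": 0, "az": 0, "hand": 1},
  {"dx": -0.0059, "dy": 0.0013, "dz": 0.0003, "ax": 0, "ay": 0, "az": 0, "hand": 1},
  {"dx": -0.006, "dy": 0.0007, "dz": 0.0002, "ax": 0, "ay": 0, "az": 0, "hand": 1},
  {"dx": -0.006, "dy": 0.0001, "dz": 0.0003, "ax": 0, "ay": 0, "az": 0, "hand": 1},
], squeeze=80)

```text
time_s: 10.02
position: [0.5462, -0.2413, 0.207]
tool_rot: [-0.34, -3.117, -0.003]
contact_force: [-9.1, 3.0, 1.3]
opening: 0.219
```

```bash
python3 f.py 1.6 .1 4
```

```text
t10.02 beta 1.569 r 0.0609 z 0.2070 push 9.5 radial(on tool,out) 1.0 fz -1.2 open 0.219
-0.0060 -0.0005
-0.0059 -0.0011
-0.0058 -0.0017
-0.0056 -0.0022
```

Request:
step_arm([
  {"dx": -0.006, "dy": -0.0005, "dz": 0.0002, "ax": 0, "ay": 0, "az": 0, "hand": 1},
  {"dx": -0.0059, "dy": -0.0011, "dz": 0.0003, "ax": 0, "ay": 0, "az": 0, "hand": 1},
  {"dx": -0.0058, "dy": -0.0017, "dz": 0.0002, "ax": 0, "ay": 0, "az": 0, "hand": 1},
  {"dx": -0.0056, "dy": -0.0022, "dz": 0.0003, "ax": 0, "ay": 0, "az": 0, "hand": 1},
], squeeze=80)

```text
time_s: 10.35
position: [0.5683, -0.251, 0.2061]
tool_rot: [-0.339, -3.117, -0.004]
contact_force: [-8.4, 4.8, 1.1]
opening: 0.218
```

```bash
python3 f.py 2.0 .1 4
python3 - <<'E'
from h import *
im,d=bot.get_image("scene");np.savez("pics/s10.npz",im=im,d=d)
a=np.load("pics/s8.npz")["im"];b=np.load("pics/scene0.npz")["im"]
o=[cv2.resize(x[205:265,280:325,::-1],None,fx=5.5,fy=5.5,interpolation=cv2.INTER_CUBIC) for x in (b,a,im)]
cv2.imwrite("pics/cmp10.png",np.hstack(o))
E
```

```text
t10.35 beta 1.969 r 0.0610 z 0.2061 push 9.6 radial(on tool,out) -0.9 fz -1.1 open 0.218
-0.0053 -0.0028
-0.0050 -0.0033
-0.0047 -0.0038
-0.0043 -0.0042
```

View pics/cmp10.png

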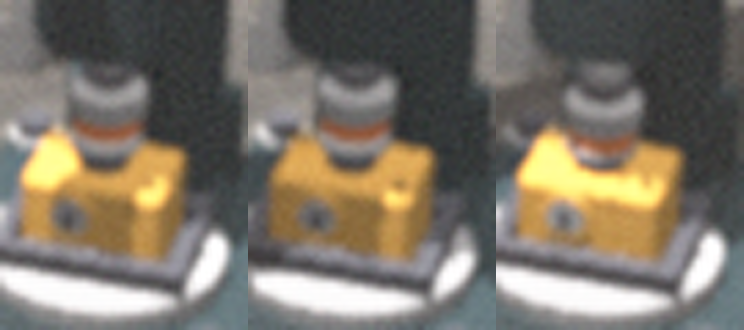

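Request:
step_arm([
  {"dx": -0.0053, "dy": -0.0028, "dz": 0.0002, "ax": 0, "ay": 0, "az": 0, "hand": 1},
  {"dx": -0.005, "dy": -0.0033, "dz": 0.0003, "ax": 0, "ay": 0, "az": 0, "hand": 1},
  {"dx": -0.0047, "dy": -0.0038, "dz": 0.0002, "ax": 0, "ay": 0, "az": 0, "hand": 1},
], squeeze=80)

```text
time_s: 10.65
position: [0.5811, -0.2632, 0.2053]
tool_rot: [-0.338, -3.118, -0.005]
contact_force: [-7.4, 6.0, 0.6]
opening: 0.212
```

```bash
python3 f.py 2.3 .1 4
```

```text
t10.65 beta 2.261 r 0.0610 z 0.2053 push 9.3 radial(on tool,out) -2.1 fz -0.5 open 0.212
-0.0043 -0.0042
-0.0038 -0.0046
-0.0033 -0.0050
-0.0028 -0.0053
```

Request:
step_arm([
  {"dx": -0.0043, "dy": -0.0042, "dz": 0.0002, "ax": 0, "ay": 0, "az": 0, "hand": 1},
  {"dx": -0.0038, "dy": -0.0046, "dz": 0.0003, "ax": 0, "ay": 0, "az": 0, "hand": 1},
  {"dx": -0.0033, "dy": -0.005, "dz": 0.0002, "ax": 0, "ay": 0, "az": 0, "hand": 1},
], squeeze=80)

```text
time_s: 10.9
position: [0.5897, -0.2784, 0.2045]
tool_rot: [-0.337, -3.118, -0.007]
contact_force: [-8.2, 7.4, 0.3]
opening: 0.212
```

```bash
python3 f.py 2.6 .1 6
```

```text
t10.90 beta 2.550 r 0.0609 z 0.2045 push 9.9 radial(on tool,out) -4.9 fz -0.2 open 0.212
-0.0028 -0.0053
-0.0023 -0.0055
-0.0017 -0.0057
-0.0011 -0.0059
-0.0005 -0.0060
0.0001 -0.0060
```

Request:
step_arm([
  {"dx": -0.0023, "dy": -0.0055, "dz": 0.0002, "ax": 0, "ay": 0, "az": 0, "hand": 1},
  {"dx": -0.0018, "dy": -0.0057, "dz": 0.0003, "ax": 0, "ay": 0, "az": 0, "hand": 1},
  {"dx": -0.0012, "dy": -0.0058, "dz": 0.0002, "ax": 0, "ay": 0, "az": 0, "hand": 1},
], squeeze=80)

```text
time_s: 11.15
position: [0.5933, -0.2948, 0.2039]
tool_rot: [-0.335, -3.121, -0.009]
contact_force: [-1.7, 9.4, -2.1]
opening: 0.215
```

```bash
python3 f.py 2.9 .1 6
python3 - <<'E'
from h import *
im,d=bot.get_image("scene");np.savez("pics/s11.npz",im=im,d=d)
b=np.load("pics/s10.npz")["im"]
o=[cv2.resize(x[205:265,280:325,::-1],None,fx=5.5,fy=5.5,interpolation=cv2.INTER_CUBIC) for x in (b,im)]
cv2.imwrite("pics/cmp11.png",np.hstack(o))
E
```

```text
t11.15 beta 2.828 r 0.0605 z 0.2039 push 9.5 radial(on tool,out) -0.8 fz 2.2 open 0.215
-0.0011 -0.0059
-0.0005 -0.0060
0.0001 -0.0060
0.0006 -0.0060
0.0012 -0.0059
0.0018 -0.0057
```

View pics/cmp11.png

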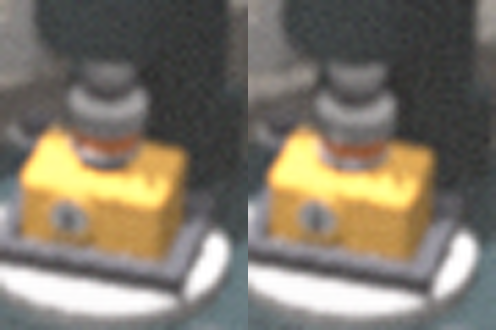

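Request:
step_arm([
  {"dx": -0.0011, "dy": -0.0059, "dz": 0.0002, "ax": 0, "ay": 0, "az": 0, "hand": 1},
  {"dx": -0.0005, "dy": -0.006, "dz": 0.0003, "ax": 0, "ay": 0, "az": 0, "hand": 1},
  {"dx": 0.0001, "dy": -0.006, "dz": 0.0002, "ax": 0, "ay": 0, "az": 0, "hand": 1},
], squeeze=80)

```text
time_s: 11.45
position: [0.5923, -0.3118, 0.2033]
tool_rot: [-0.333, -3.124, -0.01]
contact_force: [1.6, 10.1, -3.5]
opening: 0.216
```

```bash
python3 f.py 3.2 .1 6
```

```text
t11.45 beta 3.113 r 0.0602 z 0.2033 push 10.2 radial(on tool,out) -0.3 fz 3.5 open 0.216
0.0006 -0.0060
0.0012 -0.0059
0.0018 -0.0057
0.0024 -0.0055
0.0029 -0.0052
0.0034 -0.0049
```

Request:
step_arm([
  {"dx": 0.0006, "dy": -0.006, "dz": 0.0002, "ax": 0, "ay": 0, "az": 0, "hand": 1},
  {"dx": 0.0012, "dy": -0.0059, "dz": 0.0003, "ax": 0, "ay": 0, "az": 0, "hand": 1},
], squeeze=80)

```text
time_s: 11.62
position: [0.5888, -0.323, 0.2028]
tool_rot: [0.333, 3.123, 0.009]
contact_force: [4.1, 8.5, -3.0]
opening: 0.216
```

```bash
python3 f.py 3.4 .1 6
```

```text
t11.62 beta -2.974 r 0.0600 z 0.2028 push 9.3 radial(on tool,out) 0.6 fz 3.0 open 0.216
0.0018 -0.0057
0.0024 -0.0055
0.0029 -0.0052
0.0034 -0.0049
0.0039 -0.0046
0.0043 -0.0041
```

Request:
step_arm([
  {"dx": 0.0018, "dy": -0.0057, "dz": 0.0002, "ax": 0, "ay": 0, "az": 0, "hand": 1},
  {"dx": 0.0024, "dy": -0.0055, "dz": 0.0003, "ax": 0, "ay": 0, "az": 0, "hand": 1},
], squeeze=80)

```text
time_s: 11.78
position: [0.5831, -0.3334, 0.2024]
tool_rot: [0.332, 3.121, 0.008]
contact_force: [7.3, 6.3, -5.2]
opening: 0.211
```

```bash
python3 f.py 3.6 .1 6
```

```text
t11.78 beta -2.776 r 0.0597 z 0.2024 push 9.3 radial(on tool,out) 2.7 fz 5.3 open 0.211
0.0029 -0.0052
0.0034 -0.0049
0.0039 -0.0046
0.0043 -0.0041
0.0047 -0.0037
0.0051 -0.0032
```

Request:
step_arm([
  {"dx": 0.0025, "dy": -0.0054, "dz": 0.0004, "ax": 0, "ay": 0, "az": 0, "hand": 1},
  {"dx": 0.0032, "dy": -0.005, "dz": 0.0004, "ax": 0, "ay": 0, "az": 0, "hand": 1},
], squeeze=80)

```text
time_s: 11.95
position: [0.5756, -0.3426, 0.2018]
tool_rot: [0.332, 3.12, 0.007]
contact_force: [6.5, 6.9, -4.7]
opening: 0.213
```

```bash
python3 f.py 3.8 .1 6
python3 - <<'E'
from h import *
im,d=bot.get_image("scene");np.savez("pics/s12.npz",im=im,d=d)
b=np.load("pics/s11.npz")["im"]
o=[cv2.resize(x[205:265,280:325,::-1],None,fx=5.5,fy=5.5,interpolation=cv2.INTER_CUBIC) for x in (b,im)]
cv2.imwrite("pics/cmp12.png",np.hstack(o))
E
```

```text
t11.95 beta -2.576 r 0.0596 z 0.2018 push 9.5 radial(on tool,out) -0.2 fz 4.7 open 0.213
0.0039 -0.0046
0.0043 -0.0041
0.0047 -0.0037
0.0051 -0.0032
0.0054 -0.0027
0.0056 -0.0021
```

View pics/cmp12.png

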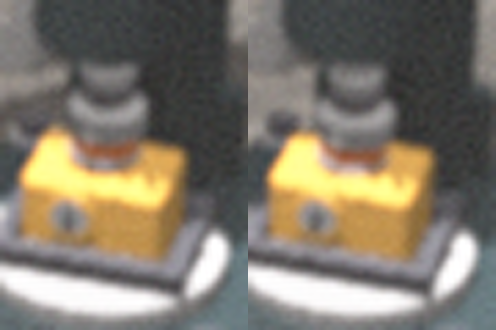

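Request:
step_arm([
  {"dx": 0.0039, "dy": -0.0046, "dz": 0.0004, "ax": 0, "ay": 0, "az": 0, "hand": 1},
  {"dx": 0.0043, "dy": -0.0041, "dz": 0.0004, "ax": 0, "ay": 0, "az": 0, "hand": 1},
], squeeze=80)

```text
time_s: 12.17
position: [0.5665, -0.35, 0.2014]
tool_rot: [0.331, 3.119, 0.005]
contact_force: [7.9, 4.9, -4.8]
opening: 0.213
```

```bash
python3 f.py 4.0 .1 6
```

```text
t12.17 beta -2.379 r 0.0594 z 0.2014 push 9.2 radial(on tool,out) 0.4 fz 4.8 open 0.213
0.0047 -0.0037
0.0051 -0.0032
0.0054 -0.0027
0.0056 -0.0021
0.0058 -0.0016
0.0059 -0.0010
```

Request:
step_arm([
  {"dx": 0.0047, "dy": -0.0037, "dz": 0.0004, "ax": 0, "ay": 0, "az": 0, "hand": 1},
  {"dx": 0.0051, "dy": -0.0032, "dz": 0.0004, "ax": 0, "ay": 0, "az": 0, "hand": 1},
], squeeze=80)

```text
time_s: 12.33
position: [0.5554, -0.3557, 0.2008]
tool_rot: [0.333, 3.118, 0.003]
contact_force: [8.7, 2.9, -5.9]
opening: 0.211
```

```bash
python3 f.py 4.2 .1 6
```

```text
t12.33 beta -2.169 r 0.0592 z 0.2008 push 9.1 radial(on tool,out) 0.5 fz 5.9 open 0.211
0.0054 -0.0027
0.0056 -0.0021
0.0058 -0.0016
0.0059 -0.0010
0.0060 -0.0004
0.0060 0.0002
```

Request:
step_arm([
  {"dx": 0.0054, "dy": -0.0027, "dz": 0.0006, "ax": 0, "ay": 0, "az": 0, "hand": 1},
  {"dx": 0.0056, "dy": -0.0021, "dz": 0.0006, "ax": 0, "ay": 0, "az": 0, "hand": 1},
], squeeze=80)

```text
time_s: 12.5
position: [0.5439, -0.3589, 0.2003]
tool_rot: [0.334, 3.116, 0.001]
contact_force: [10.4, 1.9, -2.3]
opening: 0.213
```

```bash
python3 f.py 4.4 .1 6
python3 - <<'E'
from h import *
im,d=bot.get_image("scene");np.savez("pics/s13.npz",im=im,d=d)
b=np.load("pics/s12.npz")["im"]
o=[cv2.resize(x[205:265,280:325,::-1],None,fx=5.5,fy=5.5,interpolation=cv2.INTER_CUBIC) for x in (b,im)]
cv2.imwrite("pics/cmp13.png",np.hstack(o))
E
```

```text
t12.50 beta -1.968 r 0.0591 z 0.2003 push 10.5 radial(on tool,out) 0.1 fz 2.4 open 0.213
0.0058 -0.0016
0.0059 -0.0010
0.0060 -0.0004
0.0060 0.0002
0.0059 0.0008
0.0058 0.0014
```

View pics/cmp13.png

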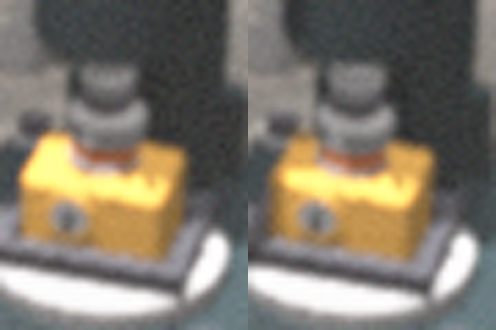

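Request:
step_arm([
  {"dx": 0.0058, "dy": -0.0016, "dz": 0.0003, "ax": 0, "ay": 0, "az": 0, "hand": 1},
  {"dx": 0.0059, "dy": -0.001, "dz": 0.0003, "ax": 0, "ay": 0, "az": 0, "hand": 1},
], squeeze=80)

```text
time_s: 12.72
position: [0.5325, -0.3598, 0.1999]
tool_rot: [0.333, 3.115, -0.002]
contact_force: [11.7, 0.5, -5.7]
opening: 0.213
```

```bash
python3 f.py 4.6 .1 6
```

```text
t12.72 beta -1.774 r 0.0590 z 0.1999 push 11.6 radial(on tool,out) -0.6 fz 5.8 open 0.213
0.0060 -0.0004
0.0060 0.0002
0.0059 0.0008
0.0058 0.0014
0.0057 0.0020
0.0054 0.0025
```

Load is climbing: the flange has reached the brass. Small steps now.

Request:
step_arm([
  {"dx": 0.006, "dy": -0.0004, "dz": 0.0003, "ax": 0, "ay": 0, "az": 0, "hand": 1},
  {"dx": 0.006, "dy": 0.0002, "dz": 0.0003, "ax": 0, "ay": 0, "az": 0, "hand": 1},
], squeeze=80)

```text
time_s: 12.88
position: [0.5206, -0.3583, 0.1994]
tool_rot: [0.334, 3.114, -0.004]
contact_force: [13.5, -3.3, -6.5]
opening: 0.214
```

```bash
python3 f.py 4.8 .1 6
```

```text
t12.88 beta -1.572 r 0.0589 z 0.1994 push 13.8 radial(on tool,out) 0.4 fz 6.7 open 0.214
0.0059 0.0008
0.0058 0.0014
0.0057 0.0020
0.0054 0.0025
0.0052 0.0031
0.0048 0.0036
```

Request:
step_arm([
  {"dx": 0.0059, "dy": 0.0008, "dz": 0.0003, "ax": 0, "ay": 0, "az": 0, "hand": 1},
], squeeze=80)

```text
time_s: 12.97
position: [0.5151, -0.3568, 0.1992]
tool_rot: [0.335, 3.114, -0.005]
contact_force: [13.4, -5.3, -7.3]
opening: 0.213
```

```bash
python3 f.py 4.9 -.1 12
python3 - <<'E'
from h import *
im,d=bot.get_image("scene");np.savez("pics/s14.npz",im=im,d=d)
b=np.load("pics/s13.npz")["im"]
o=[cv2.resize(x[205:265,280:325,::-1],None,fx=5.5,fy=5.5,interpolation=cv2.INTER_CUBIC) for x in (b,im)]
cv2.imwrite("pics/cmp14.png",np.hstack(o))
E
python3 f.py
```

```text
t12.97 beta -1.473 r 0.0589 z 0.1992 push 14.3 radial(on tool,out) 1.0 fz 7.5 open 0.213
-0.0059 -0.0008
-0.0060 -0.0002
-0.0060 0.0004
-0.0059 0.0010
-0.0058 0.0016
-0.0056 0.0021
-0.0054 0.0027
-0.0051 0.0032
-0.0047 0.0037
-0.0043 0.0041
-0.0039 0.0046
-0.0034 0.0049
t13.02 beta -1.453 r 0.0589 z 0.1991 push 12.0 radial(on tool,out) -1.8 fz 5.4 open 0.218
```

View pics/cmp14.png

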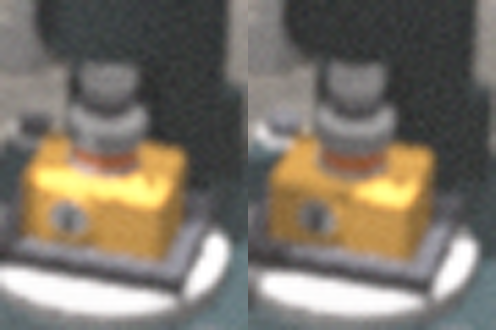

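Request:
step_arm([
  {"dx": -0.0059, "dy": -0.0008, "dz": -0.0002, "ax": 0, "ay": 0, "az": 0, "hand": 1},
  {"dx": -0.006, "dy": -0.0002, "dz": -0.0002, "ax": 0, "ay": 0, "az": 0, "hand": 1},
  {"dx": -0.006, "dy": 0.0004, "dz": -0.0002, "ax": 0, "ay": 0, "az": 0, "hand": 1},
  {"dx": -0.0059, "dy": 0.001, "dz": -0.0002, "ax": 0, "ay": 0, "az": 0, "hand": 1},
  {"dx": -0.0058, "dy": 0.0016, "dz": -0.0002, "ax": 0, "ay": 0, "az": 0, "hand": 1},
  {"dx": -0.0056, "dy": 0.0021, "dz": -0.0002, "ax": 0, "ay": 0, "az": 0, "hand": 1},
], squeeze=80)

```text
time_s: 13.52
position: [0.5438, -0.3592, 0.1999]
tool_rot: [-0.34, -3.12, -0.003]
contact_force: [-9.2, 5.4, 9.2]
opening: 0.211
```

```bash
python3 f.py 4.3 -.1 12
```

```text
t13.52 beta -1.969 r 0.0594 z 0.1999 push -8.1 radial(on tool,out) -7.0 fz -9.1 open 0.211
-0.0054 0.0027
-0.0051 0.0032
-0.0047 0.0037
-0.0043 0.0041
-0.0039 0.0046
-0.0034 0.0049
-0.0029 0.0052
-0.0024 0.0055
-0.0018 0.0057
-0.0012 0.0059
-0.0006 0.0060
-0.0001 0.0060
```

Request:
step_arm([
  {"dx": -0.0052, "dy": 0.0031, "dz": -0.0007, "ax": 0, "ay": 0, "az": 0, "hand": 1},
  {"dx": -0.0049, "dy": 0.0037, "dz": -0.0007, "ax": 0, "ay": 0, "az": 0, "hand": 1},
  {"dx": -0.0047, "dy": 0.0037, "dz": -0.0005, "ax": 0, "ay": 0, "az": 0, "hand": 1},
  {"dx": -0.0043, "dy": 0.0041, "dz": -0.0002, "ax": 0, "ay": 0, "az": 0, "hand": 1},
  {"dx": -0.0039, "dy": 0.0046, "dz": -0.0003, "ax": 0, "ay": 0, "az": 0, "hand": 1},
  {"dx": -0.0034, "dy": 0.0049, "dz": -0.0002, "ax": 0, "ay": 0, "az": 0, "hand": 1},
], squeeze=80)

```text
time_s: 14.02
position: [0.5725, -0.3454, 0.2015]
tool_rot: [-0.345, -3.118, 0.006]
contact_force: [-8.3, -5.1, -0.5]
opening: 0.21
```

```bash
python3 f.py 3.7 -.1 12
```

```text
t14.02 beta -2.515 r 0.0596 z 0.2015 push -9.6 radial(on tool,out) -1.6 fz 0.5 open 0.210
-0.0029 0.0052
-0.0024 0.0055
-0.0018 0.0057
-0.0012 0.0059
-0.0006 0.0060
-0.0001 0.0060
0.0005 0.0060
0.0011 0.0059
0.0017 0.0057
0.0023 0.0055
0.0028 0.0053
0.0033 0.0050
```

Request:
step_arm([
  {"dx": -0.0029, "dy": 0.0052, "dz": -0.0003, "ax": 0, "ay": 0, "az": 0, "hand": 1},
  {"dx": -0.0024, "dy": 0.0055, "dz": -0.0002, "ax": 0, "ay": 0, "az": 0, "hand": 1},
  {"dx": -0.0018, "dy": 0.0057, "dz": -0.0003, "ax": 0, "ay": 0, "az": 0, "hand": 1},
  {"dx": -0.0012, "dy": 0.0059, "dz": -0.0002, "ax": 0, "ay": 0, "az": 0, "hand": 1},
  {"dx": -0.0006, "dy": 0.006, "dz": -0.0003, "ax": 0, "ay": 0, "az": 0, "hand": 1},
  {"dx": -0.0001, "dy": 0.006, "dz": -0.0002, "ax": 0, "ay": 0, "az": 0, "hand": 1},
  {"dx": 0.0005, "dy": 0.006, "dz": -0.0003, "ax": 0, "ay": 0, "az": 0, "hand": 1},
  {"dx": 0.0011, "dy": 0.0059, "dz": -0.0002, "ax": 0, "ay": 0, "az": 0, "hand": 1},
], squeeze=80)

```text
time_s: 14.68
position: [0.5932, -0.3027, 0.2037]
tool_rot: [0.344, 3.12, -0.01]
contact_force: [3.1, -9.1, -7.6]
opening: 0.215
```

```bash
python3 f.py 2.9 -.1 12
python3 - <<'E'
from h import *
im,d=bot.get_image("scene");np.savez("pics/s15.npz",im=im,d=d)
b=np.load("pics/s14.npz")["im"]
o=[cv2.resize(x[205:265,280:325,::-1],None,fx=5.5,fy=5.5,interpolation=cv2.INTER_CUBIC) for x in (b,im)]
cv2.imwrite("pics/cmp15.png",np.hstack(o))
E
```

```text
t14.68 beta 2.954 r 0.0602 z 0.2037 push -8.9 radial(on tool,out) 3.4 fz 7.7 open 0.215
0.0017 0.0057
0.0023 0.0055
0.0028 0.0053
0.0033 0.0050
0.0038 0.0046
0.0043 0.0042
0.0047 0.0038
0.0050 0.0033
0.0053 0.0028
0.0056 0.0022
0.0058 0.0017
0.0059 0.0011
```

View pics/cmp15.png

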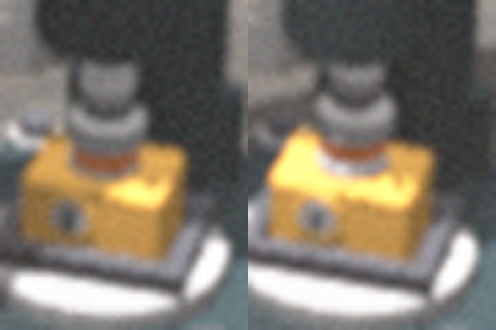

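Request:
step_arm([
  {"dx": 0.0017, "dy": 0.0057, "dz": 0.0002, "ax": 0, "ay": 0, "az": 0, "hand": 1},
  {"dx": 0.0023, "dy": 0.0055, "dz": 0.0002, "ax": 0, "ay": 0, "az": 0, "hand": 1},
  {"dx": 0.0028, "dy": 0.0053, "dz": 0, "ax": 0, "ay": 0, "az": 0, "hand": 1},
  {"dx": 0.0033, "dy": 0.005, "dz": 0, "ax": 0, "ay": 0, "az": 0, "hand": 1},
  {"dx": 0.0038, "dy": 0.0046, "dz": -0.0002, "ax": 0, "ay": 0, "az": 0, "hand": 1},
  {"dx": 0.0043, "dy": 0.0042, "dz": -0.0002, "ax": 0, "ay": 0, "az": 0, "hand": 1},
  {"dx": 0.0047, "dy": 0.0038, "dz": -0.0002, "ax": 0, "ay": 0, "az": 0, "hand": 1},
  {"dx": 0.005, "dy": 0.0033, "dz": -0.0002, "ax": 0, "ay": 0, "az": 0, "hand": 1},
  {"dx": 0, "dy": 0, "dz": 0, "ax": 0, "ay": 0, "az": 0, "hand": 1},
  {"dx": 0, "dy": 0, "dz": 0, "ax": 0, "ay": 0, "az": 0, "hand": 1},
], squeeze=80)

```text
time_s: 15.57
position: [0.5763, -0.2578, 0.2056]
tool_rot: [0.34, 3.117, -0.005]
contact_force: [3.6, -3.5, 0.1]
opening: 0.214
```

```bash
python3 f.py
python3 - <<'E'
from h import *
im,d=bot.get_image("scene");np.savez("pics/s16.npz",im=im,d=d)
b=np.load("pics/s15.npz")["im"]
o=[cv2.resize(x[205:265,280:325,::-1],None,fx=8,fy=8,interpolation=cv2.INTER_CUBIC) for x in (b,im)]
cv2.imwrite("pics/cmp16.png",np.hstack(o))
E
```

```text
t15.57 beta 2.141 r 0.0610 z 0.2056 push -5.0 radial(on tool,out) 0.1 fz -0.1 open 0.214
```

View pics/cmp16.png

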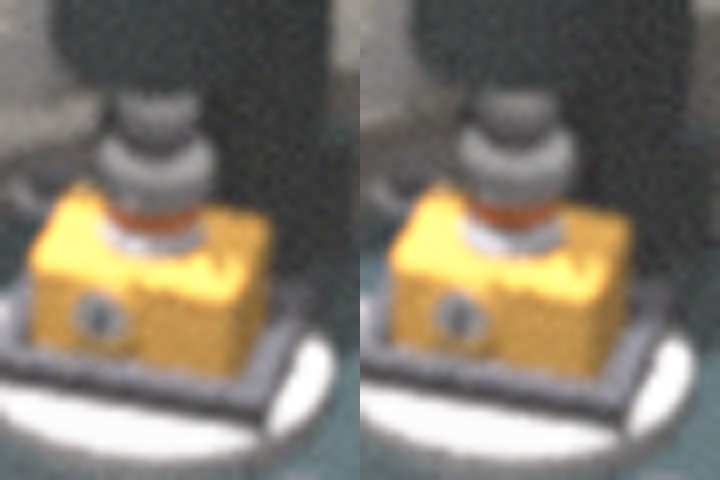

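Request:
step_arm([
  {"dx": 0, "dy": 0, "dz": 0, "ax": 0, "ay": 0, "az": 0, "hand": 0},
  {"dx": 0, "dy": 0, "dz": 0, "ax": 0, "ay": 0, "az": 0, "hand": 0},
  {"dx": 0, "dy": 0, "dz": 0, "ax": 0, "ay": 0, "az": 0, "hand": 0},
  {"dx": 0, "dy": 0, "dz": 0, "ax": 0, "ay": 0, "az": 0, "hand": 0},
  {"dx": 0, "dy": 0, "dz": -0.02, "ax": 0, "ay": 0, "az": 0, "hand": 0},
  {"dx": 0, "dy": 0, "dz": -0.03, "ax": 0, "ay": 0, "az": 0, "hand": 0},
  {"dx": 0, "dy": 0, "dz": -0.03, "ax": 0, "ay": 0, "az": 0, "hand": 0},
  {"dx": 0, "dy": 0, "dz": -0.03, "ax": 0, "ay": 0, "az": 0, "hand": 0},
  {"dx": 0, "dy": 0, "dz": -0.03, "ax": 0, "ay": 0, "az": 0, "hand": 0},
  {"dx": 0, "dy": 0, "dz": -0.03, "ax": 0, "ay": 0, "az": 0, "hand": 0},
  {"dx": 0, "dy": 0, "dz": 0, "ax": 0, "ay": 0, "az": 0, "hand": 0},
  {"dx": 0, "dy": 0, "dz": 0, "ax": 0, "ay": 0, "az": 0, "hand": 0},
], squeeze=60)

```text
time_s: 16.62
position: [0.5745, -0.2566, 0.3758]
tool_rot: [0.34, 3.119, -0.001]
contact_force: [0.1, 0.4, -0.1]
opening: 0.5
```

```bash
python3 f.py
python3 - <<'E'
from h import *
im,d=bot.get_image("scene");np.savez("pics/s17.npz",im=im,d=d)
cv2.imwrite("pics/s17z.png",cv2.resize(im[100:300,220:360,::-1],None,fx=3,fy=3,interpolation=cv2.INTER_CUBIC))
im,d=bot.get_image("wrist");cv2.imwrite("pics/w17.png",im[:,:,::-1])
E
```

```text
t16.62 beta 2.106 r 0.0606 z 0.3758 push 0.2 radial(on tool,out) 0.3 fz 0.1 open 0.500
```

View pics/s17z.png

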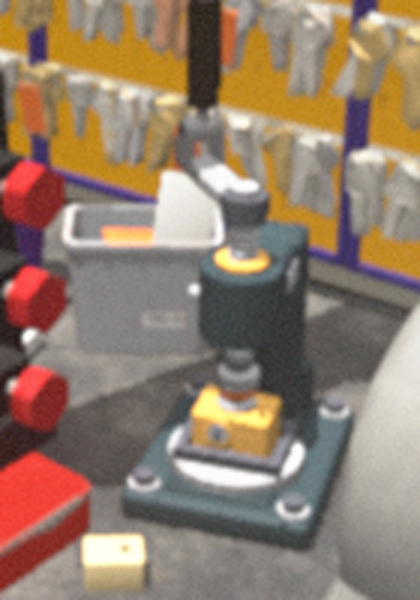

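View pics/w17.png

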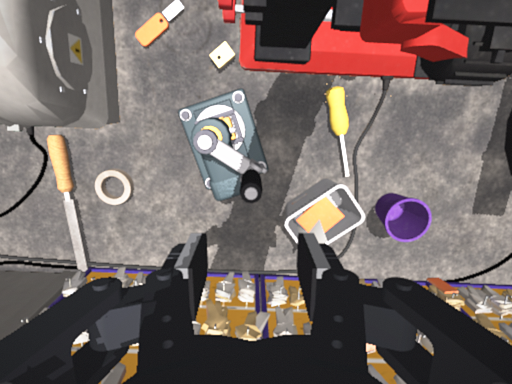

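```bash
python3 - <<'E'
from plant import bot
print(bot.finish_job())
E
```

```text
the job is handed in; nothing more can be done
None
```

The bush is pressed home and the job is handed in, at about 17 s of the 64 s limit; no verdict was reported.

- **Grip:** I swung the folded crank grip up past its detent. It stands upright.
- **Pressing:** I turned the crank clockwise about 4.8 rad. The push was 8–10 N while the foot was free and the bush slid in. It then climbed at about 8 N per radian once the flange met the brass. I stopped at 14.3 N while turning, inside the 13–16 N firm range and below the 20 N overload. Held still, it eased to 12 N.
- **Backing off:** I turned back about 2.7 rad (roughly 6.7 mm of screw), let go and lifted clear. The last contact force was about 0.

**Last checks:** The final pictures show the grip upright, the lock body in its nest with the flange at the brass, and the screwdriver and brass block undisturbed. By eye the foot clears the flange by about 3–4 mm. That gap is only about two pixels, so I'm relying mainly on the amount turned back.

**Disagreements:**
- **Finger reach:** The fingertips stood about 35 mm higher than the reported tool position suggested. My first close on the grip therefore shut just above it without touching. I corrected for this from the images.
- **Screw axis:** My estimate of the screw axis was about 1 mm off. This gave sideways forces at the grip of up to about 7 N, which I trimmed out along the way.

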